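Set a board holder's clamp rail with a feeler

TASK

Set the clamping drag of the board holder with the feeler: take it from its stand, stand its blade down on the bed in the gap between the rails, let go of it, and slide the front rail up by its thumb block until its sprung strip nips the blade lightly, never squeezing it hard. Then draw the feeler slowly straight up out of the gap, feeling for a light steady drag; if there is none, lower it and close the rail a little more. Put the feeler back upright and fully down in its stand, leaving the rail where you set it and the other things undisturbed.

Things in the scene. Friction and masses are not known exactly. Their poses are not given: they have to be found in the camera images.
- feeler: Feeler, 0.11 kg: steel blade 5 mm thick (x), 50 wide (y), 45 tall; above it a black handle block 14 mm thick (x), 40 wide (y), 45 to 75 mm above the origin. Origin: centre of the blade's bottom edge; z up the handle. Starts upright in the stand. While nipped, pinch it across the 40 mm (along the rails): pinching across the 14 mm can shove the rail.
- stand: Fixed grey stand for the feeler, 44 (x) by 90 (y) by 35 mm high, with a slot from its top, 12 mm in x by 58 mm in y, whose floor is 10 mm above the table. Origin: centre of its underside; z up.
- holder: Fixed board holder. Aluminium bed, top 25 mm above the table, x -150 to 120, y -180 to 180 mm; on it the fixed rail, 18 mm thick, 300 long (along y, centred), top 55 mm above the table. Origin: on the table below the middle of the fixed rail's inner face, which is the plane x = 0; the gap lies at x < 0, the robot's side. Low guides along x at y = +/-160 mm.
- rail: Front rail, parallel to the fixed one, same size; slides along the holder's x only and stays where left; sliding it takes a steady 10 N. A sprung steel strip (270 long, 3-27 mm above the bed) stands proud of its inner face by 2.5 to 7.5 mm, never the same, and yields 1 mm per 6 N. With the blade met, what a push adds to the 10 N is the nip: 3 to 8 N is right, over 10 spoils it.
- rail_face (a point): Point on the front rail in the plane of its inner face (the strip starts 12 to 21.5 mm off the fixed rail), 73 mm above the table, at the rail's y = -110 mm. Behind it (to -x) the black thumb block stands on the rail: 14 mm thick (x), 30 long (y), centred 9 mm behind this point, from 55 to 91 mm above the table.
- nozzle: Bystander: steel nozzle, 48 mm across, 50 mm tall, on the table. Origin: centre of underside.
- jar: Bystander: small white jar, 50 mm across, 55 mm tall, on the table. Origin: centre of underside.
- driver: Bystander: screwdriver with black handle, 170 mm long, lying on the table. Origin: under its middle.
Things that resemble listed ones, but are neither listed nor needed, are in the scene too. Several things look just like the stand: the one meant starts farthest from the robot's base.

How it is judged:
On the way, in this order (a step that is already met when the one before it is completed fails the run):
1. the feeler's blade stands down in the gap on the bed (x of feeler in the frame of holder between -0.022 and 0 m and y of feeler in the frame of holder between -0.12 and 0.12 m and angle between feeler's own z axis and vertical below 0.35 rad and z of feeler in the frame of holder below 0.029 m), for 0.2 s.
2. the front rail is closed on the blade and nips it (at least 2.5 N), the fingers off the feeler (all of step 1 and x of rail_face in the frame of holder between -0.0123 and -0.0055 m and contact force between feeler and rail above 2.5 N and contact force between feeler and the fingers below 0.1 N), for 0.2 s.
3. the feeler is drawn up, between 6 and 26 mm off the bed, with the front rail dragging on it (its strip pressing at least 2 N) (x of feeler in the frame of holder between -0.022 and 0 m and y of feeler in the frame of holder between -0.12 and 0.12 m and angle between feeler's own z axis and vertical below 0.35 rad and x of rail_face in the frame of holder between -0.0123 and -0.0055 m and z of feeler in the frame of holder between 0.031 and 0.051 m and contact force between feeler and rail above 2 N), for 0.2 s.
At the end, for the whole second after the job is handed in: The front rail is at rest with its inner face (strip not counted) 5.5 to 12.3 mm from the fixed rail, where it was set; the feeler is at rest, upright within 0.25 rad, in the stand slot (within 8 mm of the stand axis, at most 3.5 mm above the slot floor) (x of rail_face in the frame of holder between -0.0123 and -0.0055 m and horizontal distance between feeler and stand below 0.008 m and z of feeler in the frame of stand below 0.0135 m and angle between feeler's own z axis and vertical below 0.25 rad and linear speed of feeler below 0.02 m/s and linear speed of rail below 0.005 m/s); the robot touches nothing.
It fails at once if the front rail squeezes the feeler with more than 10 N (contact force between feeler and rail above 10 N).
It fails at once if a bystander is moved more than 15 mm (distance of any of nozzle, jar, driver from where it was at the start of the episode above 0.015 m).
It also fails if it takes over 72 s, if anything falls off the work surface, if the arm or the gripper's body presses on something with over 40 N, if the wrist force passes 120 N, or if a joint passes its speed limit or range.

ROBOT

A 6-joint arm with a two-finger parallel gripper is mounted at the origin on the work surface. World frame = base frame: x ahead of the robot, y to its left, z up, the work surface at z = 0. Lengths are in m, angles in rad, forces in N, time in s.
With the tool pointing down it reaches from about 0.275 to 1 m from the base axis. Payload 8.4 kg.
Tool frame: the origin (TCP) lies between the finger pads; the fingertips stand 19 mm ahead of it and the grasp point (between the pads) is the TCP; z points along the fingers, x is the direction in which the jaws open and shut, and the axes are right-handed (so a half turn about z gives the same grasp; the last joint's range is limited). The gripper opens to 85 mm and grips with 20 to 120 N. Pads are 22 mm wide; open, the fingers measure 114 mm over their backs; the gripper's body (76 mm by 85 mm) begins 54 mm behind the grasp point. The pads swing forward as they close: fully open they stand 13 mm farther back than shut.
Start: joints at [1.173, 0.353, 1.633, -0, 1.155, -0.002], TCP at [0.241, 0.577, 0.25] pointing down, gripper open.
Joint ranges: [-2.63, 2.63], [-0.92, 2.1], [0.06, 2.66], [-1.3, 4.44], [0, 2.69], [-3.02, 3.02]. Speed limits (rad/s): [2.22, 2.22, 2.79, 3.14, 3.14, 3.14].

INTERFACE

Orientations are given as [roll, pitch, yaw] about the fixed x, y, z axes, in that order (R = Rz(yaw) Ry(pitch) Rx(roll)).
In Python, from plant import * gives the robot as it stands.
- The arm moves only by the tool step_arm, never from a script. Its argument "commands" is a list of rows, each a list of 3 entries, a list of its own where there are three numbers: the turn, a rotation vector about the world's x, y, z normalised to -1 to 1, where 1 is 90 degrees, then the shift along the world's x, y, z normalised to -1 to 1, where 1 is 0.12 m, then the opening, from 0 (shut) to 1 (fully open). In form: [[[ax, ay, az], [dx, dy, dz], grip], ...]. A call has 1 to 5 rows; each row is the pose to reach, as a shift and turn from the pose commanded when the call began; what a row does not reach only later rows make up. A row lasts 1/10 s, in which the tool goes at most 50 mm and 8.59 degrees, less where a joint would pass 70% of its speed; a pose out of reach is approached as far as the arm can. A call with a number of a shift or a turn outside -1 to 1 is refused whole. A call with a gripper value outside its range is refused whole. The fingers move at their own pace and stop on an object; "force" is the grip in N (left out, the last holds). Time passes only in rows, so rows that repeat a pose let the fingers close. It gives the time, the measured TCP pose, the force and the opening at its end, in the units of the state.
- get_obs(): the state, without advancing time (a new reading comes with each control period).
- capture(name): name is "scene" or "top"; returns the picture (480x640x3 uint8, red, green, blue); there is no depth.
- camera_model(name): a dict with "fx", "fy", "cx", "cy" (pixels), "D" ([k1, k2, p1, p2, k3] as OpenCV has them; the pictures are not rectified), "R" (3x3) and "t" (3): a world point X has camera coordinates R X + t. Camera axes: x right, y down, z forward; pixel columns grow to the right and rows downward; lengths in m; the calibration is good to about 2 mm. A picture is of the moment at which its call begins. camera_model takes no time and is no camera call.
- sign_off(): hands the job in, once; it reports no verdict.
Trained networks look in the newest picture that a camera, given by its name, has taken for a name from the list of things; names that differ only in an ending like _2 or _b are one class to them, and where a whole thing is asked for, a point or a joint stands for the part that bears it (a point fixed in the world has none). Each returns a list of dicts, best first, with "conf" (0 to 1); they miss things now and then, are a little off and sometimes report something else, mostly with a low value. They report only what shows in the picture. A call takes as long as a camera call. They do not tell look-alikes from the thing itself.
- look_for(camera, query): "centre" ([column, row] in pixels, amid what is visible of it).
- cut_out(camera, query): "pixels" (480x640 bool, what is visible of it) and "centre" ([column, row] in pixels, amid what is visible of it).
- pinpoint(camera, query): "centre" ([column, row] in pixels: a listed point, or the origin of a listed thing).
The state is a dict: "clock": time; "q": joint angles; "dq": joint speeds; "tau": joint torques, N m; "eef_pos": TCP position; "tool_rot": TCP orientation; "wrist_force": force on the tool from outside, world axes, zero at the start; "moment": the same for the moment, N m; "grip_width": opening from 0.0 (shut) to 1.0 (fully open).
Only numpy, scipy, OpenCV 4.12 (cv2) and the standard library are available. Lean on these libraries where they do the work, as an engineer would, in place of code of your own. Each camera call takes 0.05 s, during which the arm holds its last target.

## Working session

There is one attempt and no reset: what is moved stays moved. The work goes in short steps, Python scripts to look and compute and a tool call to move; the robot and the scene stay as the last step left them, time stands still between calls to the robot, and variables do not carry over. Pictures are saved under pics/ and viewed, and the job is handed in when it is done.

Besides the shell and the picture viewer there is one more tool, called after "Call:" as name(argument=value, ...), one argument or row to a line, values as JSON. step_arm: Moves the arm, as the interface text tells. Its arguments: {"type":"object","properties":{"commands":{"type":"array"},"force":{"type":"number"}},"required":["commands"]}

```bash
ls; mkdir -p pics; python3 - <<'E'
from plant import *
import cv2
print(get_obs())
for n in ("scene","top"):
    im=capture(n); cv2.imwrite(f"pics/{n}0.png",im[...,::-1])
    m=camera_model(n); print(n,m)
    for q in ("feeler","stand","holder","rail_face","nozzle","jar","driver"):
        try: print(q,[(round(d["conf"],2),[round(float(v),1) for v in d["centre"]]) for d in pinpoint(n,q)])
        except Exception as e: print(q,e)
print(get_obs()["clock"])
E
```

```text
pics
{'clock': 0.0, 'q': array([ 1.17258532e+00,  3.53638275e-01,  1.63413030e+00, -4.81411289e-06,
        1.15521250e+00, -2.44835718e-03]), 'dq': array([-1.17444712e-03, -1.08461540e-05, -3.38286381e-04, -5.55660177e-04,
        4.78328817e-04, -3.50846543e-04]), 'tau': array([ 2.06804078e-03, -6.05237246e+01, -3.42077780e+01,  4.07385814e-04,
        9.13798925e-03, -2.49774388e-05]), 'eef_pos': array([0.24079925, 0.57626118, 0.24956947]), 'tool_rot': array([3.14159165e+00, 1.38842821e-03, 1.17503562e+00]), 'wrist_force': array([-0.13616474, -1.07333042,  0.11026733]), 'moment': array([-0.05181044,  0.00234309, -0.00231263]), 'grip_width': 1.0009725262236038}
scene {'fx': 477.3847462375853, 'fy': 477.3847462375853, 'cx': 318.7968853708145, 'cy': 239.78408486603888, 'D': array([-0.08154712,  0.        ,  0.        ,  0.        ,  0.        ]), 'R': array([[-0.81314353,  0.58202499,  0.00667145],
       [ 0.44272627,  0.62588989, -0.6420711 ],
       [-0.37787702, -0.51914233, -0.76661607]]), 't': array([ 0.41380417, -0.18235652,  1.53666854])}
feeler [(0.72, [398.3, 334.6])]
stand
[... 244 characters left out ...]
508.00168132619484, 'fy': 508.00168132619484, 'cx': 325.2937400014226, 'cy': 237.56476760550584, 'D': array([-0.00424641,  0.        ,  0.        ,  0.        ,  0.        ]), 'R': array([[-0.01467278, -0.99966147, -0.02148627],
       [-0.99125045,  0.01736171, -0.13084771],
       [ 0.13117645,  0.01937837, -0.99116962]]), 't': array([-0.00358562,  0.50682879,  1.09876353])}
feeler [(0.8, [181.1, 248.7])]
stand [(0.86, [183.8, 246.1]), (0.66, [191.1, 294.4]), (0.61, [143.9, 328.6])]
holder [(0.74, [332.8, 219.8])]
rail_face [(0.9, [383.2, 228.3]), (0.27, [505.6, 193.7])]
nozzle [(0.58, [487.0, 282.4]), (0.29, [381.0, 229.4])]
jar [(0.57, [185.2, 171.9])]
driver [(0.62, [505.0, 196.2])]
0.8
```

View pics/top0.png

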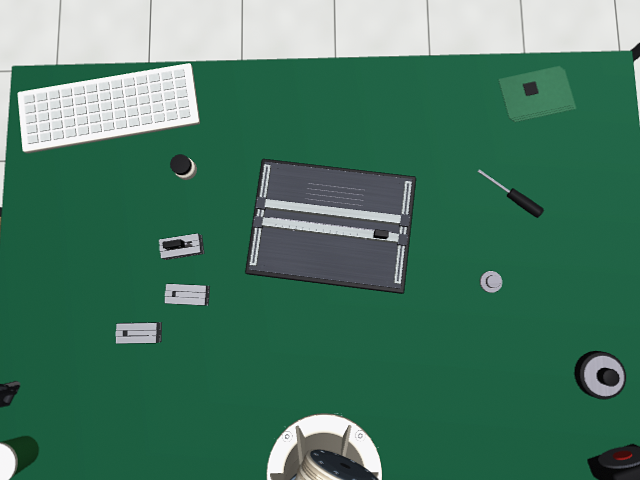

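View pics/scene0.png

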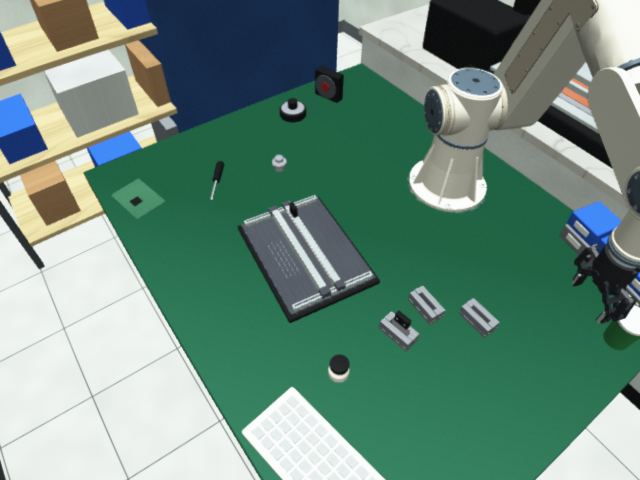

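The stand candidates in the top view are (181,246) holding the feeler, (187,295) and (138,333). The first is farthest from the base. I'll check it in close crops.

```bash
cat > h.py <<'E'
import numpy as np, cv2, json
from plant import *
def cm(n):
    m=camera_model(n); K=np.array([[m["fx"],0,m["cx"]],[0,m["fy"],m["cy"]],[0,0,1.]]); return K,np.array(m["D"]),np.array(m["R"]),np.array(m["t"])
def proj(n,X):
    K,D,R,t=cm(n); return cv2.projectPoints(np.asarray(X,float).reshape(-1,1,3),cv2.Rodrigues(R)[0],t,K,D)[0].reshape(-1,2)
def back(n,uv,z):
    K,D,R,t=cm(n); u=cv2.undistortPoints(np.asarray(uv,float).reshape(-1,1,2),K,D).reshape(-1,2)
    d=np.c_[u,np.ones(len(u))]@R; c=-R.T@t
    return c+d*((z-c[2])/d[:,2])[:,None]
def crop(im,x0,y0,x1,y1,s,name):
    c=cv2.resize(im[y0:y1,x0:x1],None,fx=s,fy=s,interpolation=cv2.INTER_CUBIC); cv2.imwrite(f"pics/{name}.png",c[...,::-1] if 0 else c)
E
python3 - <<'E'
from h import *
t=cv2.imread("pics/top0.png"); s=cv2.imread("pics/scene0.png")
crop(t,235,150,425,300,4,"t_holder"); crop(t,150,225,215,310,7,"t_stand")
crop(s,230,185,390,325,5,"s_holder"); crop(s,370,280,510,360,5,"s_stand")
print(back("top",[[181.1,248.7]],.01),back("top",[[183.8,246.1],[191.1,294.4],[143.9,328.6]],0))
print(back("scene",[[398.3,334.6]],.01),back("scene",[[475.2,321.4],[424.1,308.2],[394.1,336.9]],0))
print("holder",back("top",[[332.8,219.8]],0),back("scene",[[299.5,260.3]],0))
print("rf",back("top",[[383.2,228.3]],0.073),back("scene",[[289.5,209.6]],0.073))
print(get_obs()["clock"])
E
```

```text
[[0.48991298 0.31828946 0.01      ]] [[0.49698476 0.31523508 0.        ]
 [0.38606474 0.29609962 0.        ]
 [0.31078407 0.4019458  0.        ]]
[[0.49870193 0.32310177 0.01      ]] [[0.30794597 0.40750904 0.        ]
 [0.38783525 0.30114591 0.        ]
 [0.50673659 0.31850229 0.        ]]
holder [[ 0.55209281 -0.02899347  0.        ]] [[ 0.56372817 -0.01592076  0.        ]]
rf [[ 0.51935181 -0.13728891  0.073     ]] [[ 0.51512393 -0.13522972  0.073     ]]
0.8
```

View pics/t_holder.png

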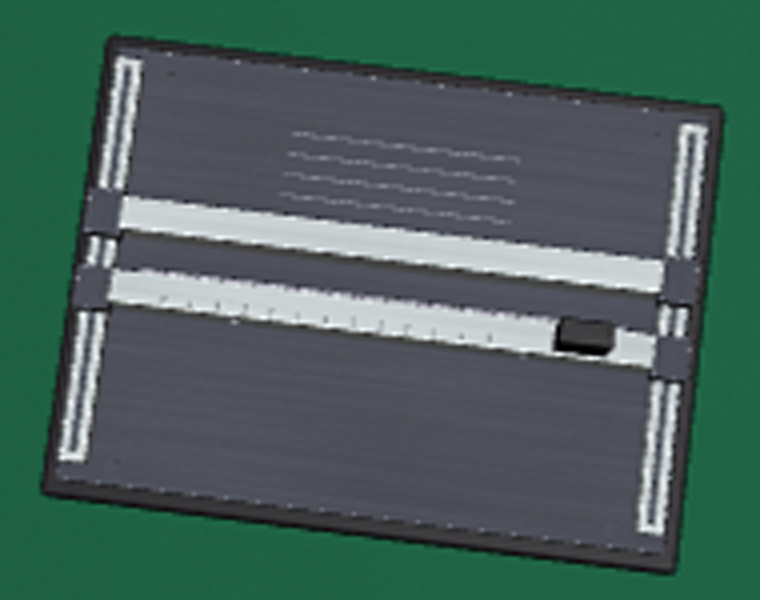

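View pics/t_stand.png

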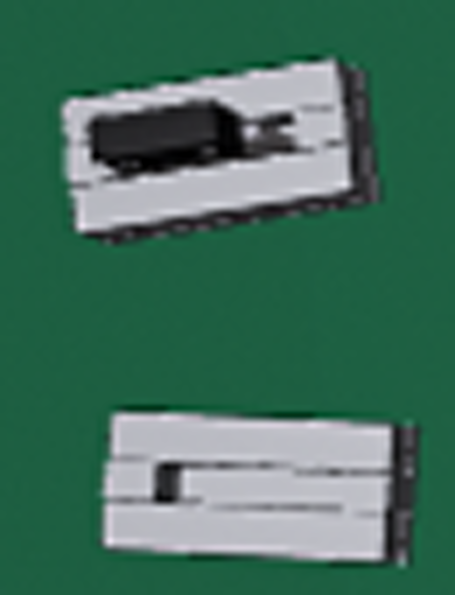

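View pics/s_holder.png

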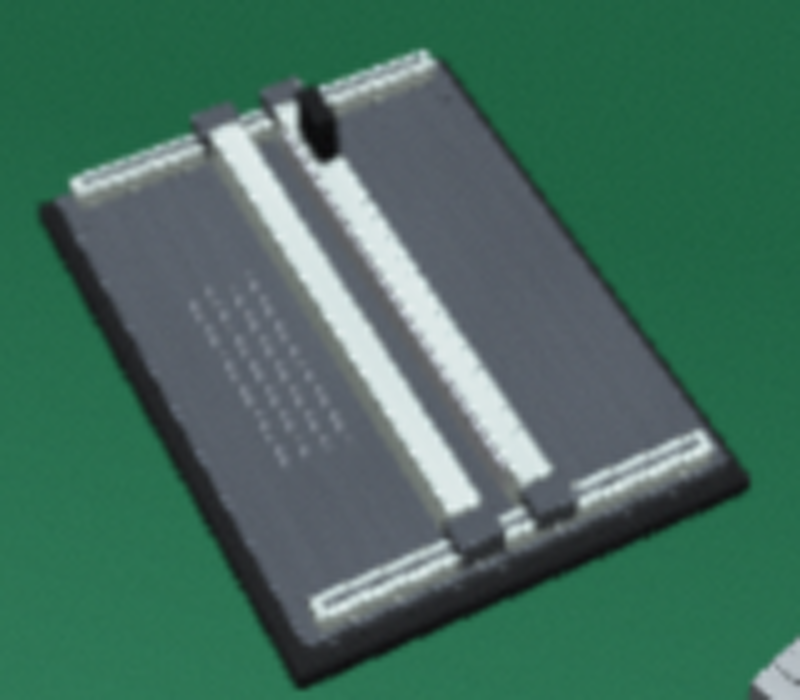

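View pics/s_stand.png

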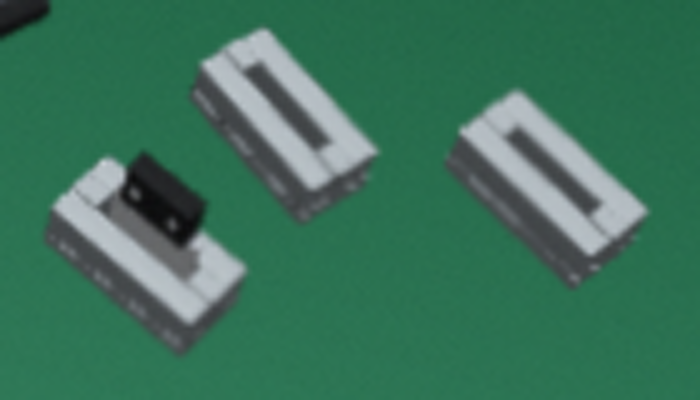

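```bash
cat > fit.py <<'E'
from h import *
from scipy.optimize import least_squares
for n in("top","scene"):
    K,D,R,t=cm(n); print(n,"cam at",-R.T@t)
def T(p,X):
    c,s=np.cos(p[2]),np.sin(p[2]); X=np.asarray(X,float)
    return np.c_[p[0]+c*X[:,0]-s*X[:,1],p[1]+s*X[:,0]+c*X[:,1],X[:,2]]
# stand
tp=np.array([(62,103),(335,60),(355,185),(78,235)])/7+[150,225]-.43
sp=np.array([(50,207),(108,158),(245,268),(192,322)])/5+[370,280]-.4
# top image: up=+x, left=+y ; corners: far-left,far-right,near-right,near-left
L=[(.022,.045,.035),(.022,-.045,.035),(-.022,-.045,.035),(-.022,.045,.035)]
# scene corners: leftmost, top, right, bottom -> decide by projection
def fitstand(p0,useb=(1,1)):
    pr=proj("scene",T(p0,L)); idx=[int(np.argmin(((pr-q)**2).sum(1))) for q in sp]; print(idx)
    def f(p):
        r=[]
        if useb[0]: r.append((proj("top",T(p,L))-tp).ravel())
        if useb[1]: r.append((proj("scene",T(p,np.array(L)[idx]))-sp).ravel())
        return np.concatenate(r)
    s=least_squares(f,p0); print("stand",useb,s.x.round(4),np.abs(s.fun).max(),s.fun.round(1)); return s.x
for u in((1,1),(1,0),(0,1)): fitstand([.495,.318,.15],u)
E
python3 fit.py
python3 - <<'E'
from h import *
t=cv2.imread("pics/top0.png"); s=cv2.imread("pics/scene0.png")
crop(t,245,190,315,250,11,"a1"); crop(t,350,195,420,255,11,"a2");crop(s,305,265,365,310,12,"a3");crop(s,255,195,310,240,12,"a4")
E
```

```text
top cam at [ 0.35820976 -0.03367607  1.15530138]
scene cam at [0.99788793 0.67104043 1.05818827]
[1, 2, 3, 0]
stand (1, 1) [0.4948 0.316  0.1531] 1.2387721305462378 [-0.7 -0.2 -0.1 -0.8 -0.3  0.6 -0.5  0.2 -0.4 -0.3 -0.5 -1.2  0.5 -0.5
 -0.4  0.2]
[1, 2, 3, 0]
stand (1, 0) [0.4946 0.315  0.1534] 0.7754328410724156 [-0.3 -0.1  0.3 -0.8  0.1  0.6 -0.1  0.3]
[1, 2, 3, 0]
stand (0, 1) [0.4952 0.3172 0.1531] 0.8276286173922358 [-0.2  0.1 -0.3 -0.8  0.7 -0.  -0.2  0.7]
```

View pics/a1.png

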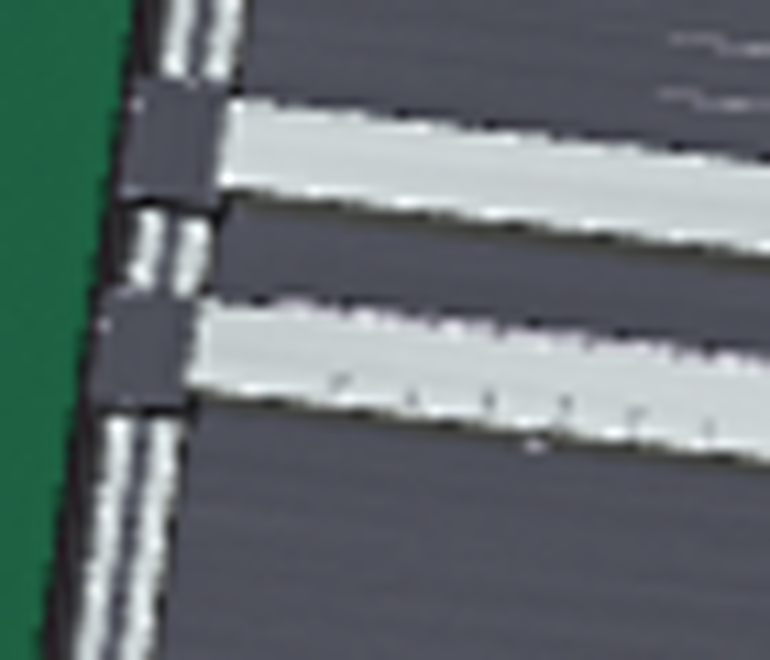

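View pics/a2.png

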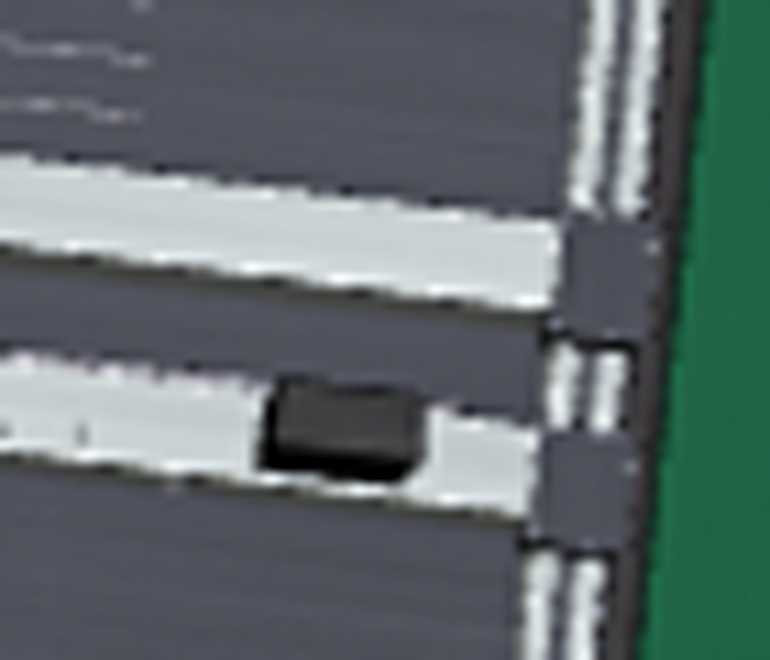

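View pics/a3.png

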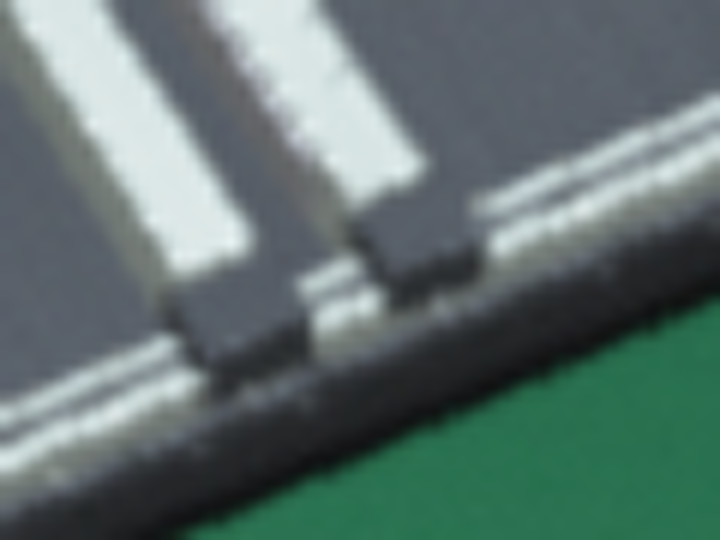

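View pics/a4.png

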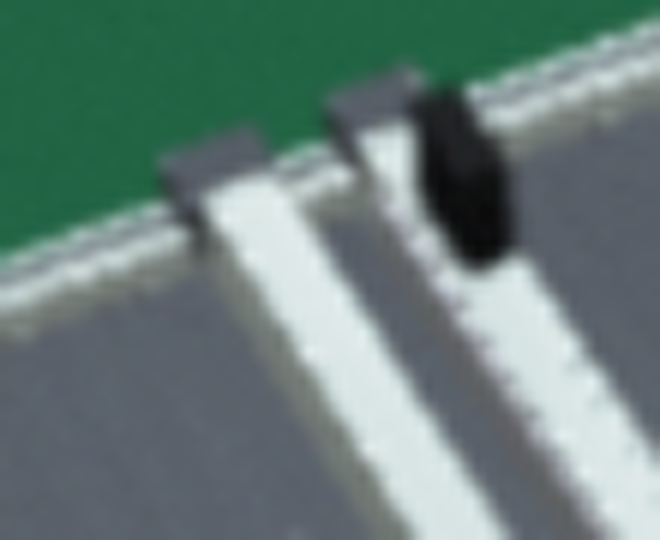

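```bash
cat > fit2.py <<'E'
from fit import *
obs=[]
def add(cam,off,s,pts):
    for (u,v),lx,ly,fr in pts: obs.append((cam,np.array([u,v])/s+off-.5+.5/s,lx,ly,fr))
add("top",[245,190],11,[((230,100),.018,.15,0),((220,188),0,.15,0),((203,303),0,.15,1),((188,387),-.018,.15,1)])
add("top",[350,195],11,[((560,220),.018,-.15,0),((550,312),0,-.15,0),((537,430),0,-.15,1),((528,515),-.018,-.15,1)])
add("scene",[305,265],12,[((172,278),.018,.15,0),((255,238),0,.15,0),((352,212),0,.15,1),((430,160),-.018,.15,1)])
add("scene",[255,195],12,[((205,200),.018,-.15,0),((280,175),0,-.15,0),((362,140),0,-.15,1)])
def run(cams):
    O=[o for o in obs if o[0] in cams]
    def f(p):
        r=[]
        for c,uv,lx,ly,fr in O: r.append(proj(c,T(p,[(lx+fr*p[3],ly,.055)]))[0]-uv)
        return np.concatenate(r)
    s=least_squares(f,[.56,-.02,-.1,-.02]); print(cams,s.x.round(4),s.fun.round(1)); return s.x
ph=run(("top","scene")); run(("top",)); run(("scene",))
E
python3 fit2.py
```

```text
top cam at [ 0.35820976 -0.03367607  1.15530138]
scene cam at [0.99788793 0.67104043 1.05818827]
[1, 2, 3, 0]
stand (1, 1) [0.4948 0.316  0.1531] 1.2387721305462378 [-0.7 -0.2 -0.1 -0.8 -0.3  0.6 -0.5  0.2 -0.4 -0.3 -0.5 -1.2  0.5 -0.5
 -0.4  0.2]
[1, 2, 3, 0]
stand (1, 0) [0.4946 0.315  0.1534] 0.7754328410724156 [-0.3 -0.1  0.3 -0.8  0.1  0.6 -0.1  0.3]
[1, 2, 3, 0]
stand (0, 1) [0.4952 0.3172 0.1531] 0.8276286173922358 [-0.2  0.1 -0.3 -0.8  0.7 -0.  -0.2  0.7]
('top', 'scene') [ 0.5545 -0.0262 -0.1412 -0.0236] [-0.3 -0.1 -0.6 -0.2 -0.5 -0.2 -0.3  0.2 -0.2  0.3 -0.1 -0.  -0.1 -0.1
 -0.2  0.3  0.5 -0.6 -0.2  0.1 -0.1 -1.2 -0.5  0.5 -0.3 -0.7 -0.9 -0.7
 -0.3 -0.4]
('top',) [ 0.5544 -0.0269 -0.1401 -0.0235] [-0.1 -0.1 -0.3 -0.1 -0.2 -0.2 -0.   0.2  0.1  0.2  0.2 -0.1  0.2 -0.2
  0.1  0.2]
('scene',) [ 0.5548 -0.0248 -0.144  -0.024 ] [ 0.5 -0.1 -0.1  0.6  0.1 -0.8 -0.2  0.9  0.  -0.4 -0.5 -0.4  0.1 -0.2]
```

```bash
python3 - <<'E'
from h import *
t=cv2.imread("pics/top0.png"); s=cv2.imread("pics/scene0.png")
a=cv2.resize(t[228:264,155:209],None,fx=14,fy=14,interpolation=cv2.INTER_CUBIC)
b=cv2.resize(s[304:354,376:424],None,fx=12,fy=12,interpolation=cv2.INTER_CUBIC)
# overlay model: stand at fit, feeler in middle
import sys; sys.argv=['']
from fit import T
def ov(im,cam,off,sc,p,X,col):
    P=((proj(cam,T(p,X))-off+.5)*sc-.5).astype(int)
    cv2.polylines(im,[P.reshape(-1,1,2)],True,col,1)
p=[.4948,.316,.1531]
for im,cam,off,sc in((a,"top",[155,228],14),(b,"scene",[376,304],12)):
    sl=[(.022,.045,.035),(.022,-.045,.035),(-.022,-.045,.035),(-.022,.045,.035)]
    ov(im,cam,off,sc,p,sl,(0,0,255))
    ov(im,cam,off,sc,p,[(x/.022*.006,y/.045*.029,z) for x,y,z in sl],(0,255,255))
    ov(im,cam,off,sc,p,[(x/.022*.007,y/.045*.020,.085) for x,y,z in sl],(255,100,0))
    ov(im,cam,off,sc,p,[(x/.022*.007,y/.045*.020,.055) for x,y,z in sl],(255,0,255))
cv2.imwrite("pics/b1.png",a);cv2.imwrite("pics/b2.png",b)
E
```

```text
top cam at [ 0.35820976 -0.03367607  1.15530138]
scene cam at [0.99788793 0.67104043 1.05818827]
[1, 2, 3, 0]
stand (1, 1) [0.4948 0.316  0.1531] 1.2387721305462378 [-0.7 -0.2 -0.1 -0.8 -0.3  0.6 -0.5  0.2 -0.4 -0.3 -0.5 -1.2  0.5 -0.5
 -0.4  0.2]
[1, 2, 3, 0]
stand (1, 0) [0.4946 0.315  0.1534] 0.7754328410724156 [-0.3 -0.1  0.3 -0.8  0.1  0.6 -0.1  0.3]
[1, 2, 3, 0]
stand (0, 1) [0.4952 0.3172 0.1531] 0.8276286173922358 [-0.2  0.1 -0.3 -0.8  0.7 -0.  -0.2  0.7]
```

View pics/b1.png

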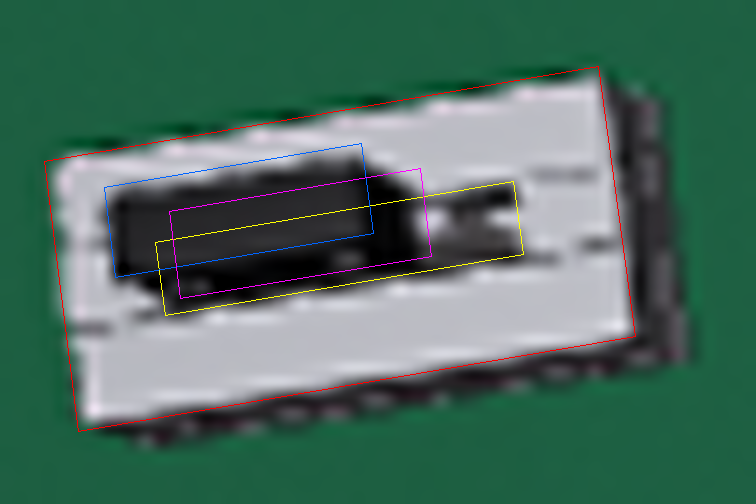

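View pics/b2.png

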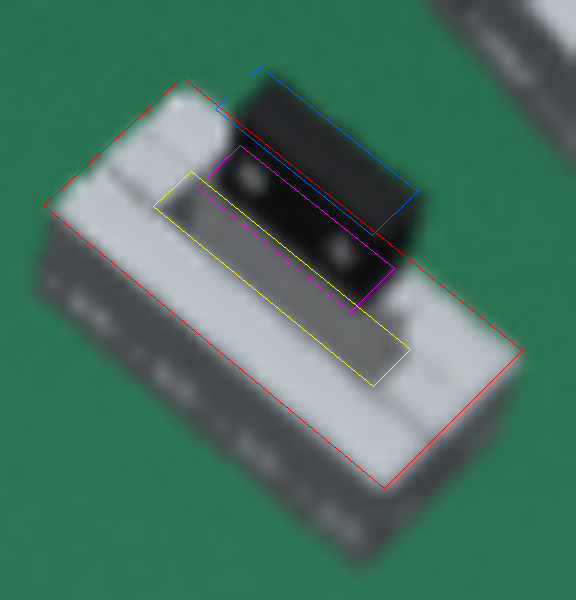

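Call:
step_arm(
  commands=[
    [[0,0,0.09],[0.28,-0.28,0],1],
    [[0,0,0.18],[0.55,-0.55,0],1],
    [[0,0,0.26],[0.8,-0.8,0],1],
    [[0,0,0.35],[1,-1,0],1],
  ],
  force=30,
)

```text
clock: 1.2
eef_pos: [0.3622, 0.455, 0.2504]
tool_rot: [3.141, 0.0, 1.73]
wrist_force: [-0.1, 1.1, -0.1]
grip_width: 1.001
```

Call:
step_arm(
  commands=[
    [[0,0,0],[0.28,-0.28,-0.1],1],
    [[0,0,0],[0.55,-0.55,-0.2],1],
    [[0,0,0],[0.8,-0.8,-0.4],1],
    [[0,0,0],[1,-1,-0.6],1],
    [[0,0,0],[1,-1,-0.6],1],
  ],
)

```text
clock: 1.7
eef_pos: [0.482, 0.3328, 0.1753]
tool_rot: [-3.138, 0.003, 1.721]
wrist_force: [-0.5, -0.6, 1.0]
grip_width: 0.998
```

Call:
step_arm(
  commands=[
    [[0,0,0],[0.1,-0.136,-0.1],1],
    [[0,0,0],[0.1,-0.136,-0.4],1],
    [[0,0,0],[0.1,-0.136,-0.4],1],
    [[0,0,0],[0.1,-0.136,-0.4],1],
  ],
)

```text
clock: 2.1
eef_pos: [0.4924, 0.3207, 0.1305]
tool_rot: [-3.14, 0.0, 1.725]
wrist_force: [0.2, 0.0, 0.8]
grip_width: 0.999
```

```bash
python3 - <<'E' | tail -3
from h import *
s=capture("scene")[...,::-1]; t=capture("top")[...,::-1]
cv2.imwrite("pics/c.png",np.hstack([cv2.resize(s[270:370,340:460],None,fx=4,fy=4,interpolation=2)[:, :400],cv2.resize(t[200:300,130:230],None,fx=4,fy=4,interpolation=2)]))
o=get_obs();print(o["eef_pos"],o["tool_rot"],o["wrist_force"])
E
```

```text
[0.49338168 0.3213984  0.13186193] [ 3.13995333e+00 -8.62735287e-04  1.72546972e+00] [ 1.34834586 -0.30628688  0.44008912]
```

View pics/c.png

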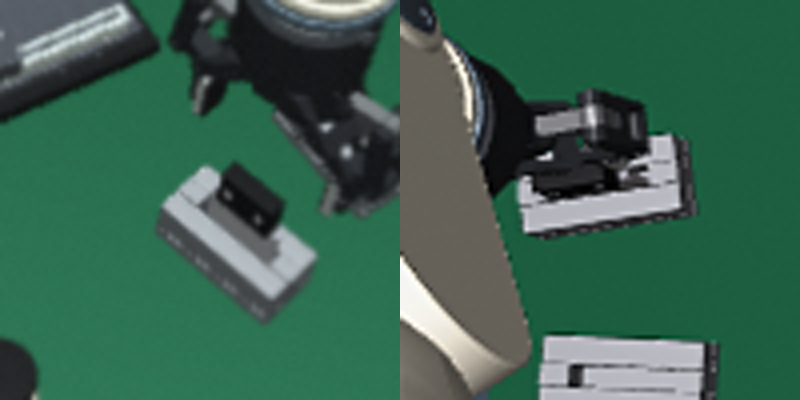

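Call:
step_arm(
  commands=[
    [[0,0,0],[0.01,-0.035,-0.2],1],
    [[0,0,0],[0.01,-0.035,-0.4],1],
    [[0,0,0],[0.01,-0.035,-0.5],1],
    [[0,0,0],[0.01,-0.035,-0.52],1],
    [[0,0,0],[0.01,-0.035,-0.52],0.45],
  ],
)

```text
clock: 2.7
eef_pos: [0.4944, 0.3166, 0.0686]
tool_rot: [3.141, -0.0, 1.725]
wrist_force: [-0.1, -0.5, -0.2]
grip_width: 0.858
```

Call:
step_arm(
  commands=[
    [[0,0,0],[0,0,0],0.4],
    [[0,0,0],[0,0,0],0.3],
    [[0,0,0],[0,0,0],0.2],
    [[0,0,0],[0,0,0],0.2],
    [[0,0,0],[0,0,0],0.2],
  ],
)

```text
clock: 3.2
eef_pos: [0.4952, 0.3167, 0.0695]
tool_rot: [3.139, -0.001, 1.725]
wrist_force: [-0.2, -0.3, 5.7]
grip_width: 0.548
```

Call:
step_arm(
  commands=[
    [[0,0,0],[0,0,0],0.2],
    [[0,0,0],[0,0,0],0.2],
    [[0,0,0],[0,0,0],0.2],
  ],
)

```text
clock: 3.5
eef_pos: [0.4952, 0.3167, 0.0695]
tool_rot: [3.139, -0.001, 1.725]
wrist_force: [-0.7, -0.8, 5.9]
grip_width: 0.548
```

```bash
python3 - <<'E' | tail -3
from h import *
s=capture("scene")[...,::-1]
cv2.imwrite("pics/d.png",cv2.resize(s[270:370,340:460],None,fx=5,fy=5,interpolation=2))
o=get_obs();print(o["eef_pos"],o["tool_rot"],o["wrist_force"],o["grip_width"])
E
```

```text
[0.49523054 0.31676178 0.06947015] [ 3.13902800e+00 -1.00069324e-03  1.72483603e+00] [-0.71272766 -0.59943422  6.24541307] 0.5457137151115998
```

View pics/d.png

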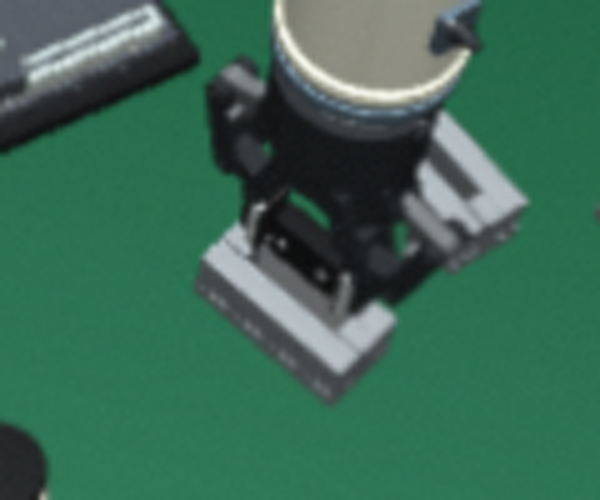

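Call:
step_arm(
  commands=[
    [[0,0,0],[0,0,0],0.75],
    [[0,0,0],[0,0,0],0.75],
    [[0,0,0],[0,0,0.03],0.75],
    [[0,0,0],[0,0,0.06],0.4],
    [[0,0,0],[0,0,0.06],0.2],
  ],
)

```text
clock: 4.05
eef_pos: [0.4946, 0.3164, 0.0759]
tool_rot: [3.141, -0.0, 1.725]
wrist_force: [-0.3, -0.5, 6.6]
grip_width: 0.461
```

Call:
step_arm(
  commands=[
    [[0,0,0],[0,0,0],0.2],
    [[0,0,0],[0,0,0],0.2],
    [[0,0,0],[0,0,0],0.2],
    [[0,0,0],[0,0,0],0.2],
    [[0,0,0],[0,0,0],0.2],
  ],
)

```text
clock: 4.55
eef_pos: [0.4946, 0.3164, 0.0759]
tool_rot: [3.141, -0.0, 1.725]
wrist_force: [-1.7, -0.2, 7.8]
grip_width: 0.465
```

Call:
step_arm(
  commands=[
    [[0,0,0],[0,0,0.15],0.2],
    [[0,0,0],[0,0,0.4],0.2],
    [[0,0,0],[0,0,0.7],0.2],
    [[0,0,0],[0,0,0.8],0.2],
    [[0,0,0],[0,0,0.8],0.2],
  ],
)

```text
clock: 5.05
eef_pos: [0.4951, 0.3168, 0.1727]
tool_rot: [3.138, -0.001, 1.725]
wrist_force: [0.1, 0.7, -1.9]
grip_width: 0.457
```

Call:
step_arm(
  commands=[
    [[0,0,-0.06],[0.05,-0.2,0],0.2],
    [[0,0,-0.12],[0.15,-0.5,0],0.2],
    [[0,0,-0.188],[0.25,-0.8,0],0.2],
    [[0,0,-0.188],[0.3,-1,0],0.2],
    [[0,0,-0.188],[0.3,-1,0],0.2],
  ],
)

```text
clock: 5.55
eef_pos: [0.5296, 0.1931, 0.169]
tool_rot: [-3.139, 0.002, 1.427]
wrist_force: [0.2, 0.4, -0.9]
grip_width: 0.464
```

Call:
step_arm(
  commands=[
    [[0,0,0],[0.05,-0.3,0],0.2],
    [[0,0,0],[0.1,-0.6,0],0.2],
    [[0,0,0],[0.15,-0.9,0],0.2],
    [[0,0,0],[0.17,-1,0],0.2],
    [[0,0,0],[0.17,-1,0],0.2],
  ],
)

```text
clock: 6.05
eef_pos: [0.5501, 0.0752, 0.1698]
tool_rot: [-3.14, 0.0, 1.428]
wrist_force: [-0.4, 0.6, -0.6]
grip_width: 0.463
```

Call:
step_arm(
  commands=[
    [[0,0,0],[0,-0.3,-0.1],0.2],
    [[0,0,0],[0,-0.6,-0.2],0.2],
    [[0,0,0],[0,-0.682,-0.2],0.2],
    [[0,0,0],[0,-0.682,-0.2],0.2],
  ],
)

```text
clock: 6.45
eef_pos: [0.5502, -0.0055, 0.1464]
tool_rot: [-3.14, -0.0, 1.428]
wrist_force: [0.7, 0.2, -0.4]
grip_width: 0.464
```

```bash
python3 - <<'E' | tail -3
from h import *
s=capture("scene")[...,::-1];t=capture("top")[...,::-1]
cv2.imwrite("pics/e_s.png",s);cv2.imwrite("pics/e_t.png",t)
cv2.imwrite("pics/e.png",cv2.resize(s[170:330,220:400],None,fx=4,fy=4,interpolation=2)[:600])
cv2.imwrite("pics/et.png",cv2.resize(t[150:300,235:425],None,fx=4,fy=4,interpolation=2))
o=get_obs();print(o["eef_pos"],o["tool_rot"],o["wrist_force"],o["grip_width"])
E
```

```text
[ 0.55074992 -0.0043211   0.14709945] [ 3.14156892e+00 -6.43248334e-04  1.42951990e+00] [ 0.39150734 -0.38671197 -1.17187967] 0.4677665304546812
```

View pics/e.png

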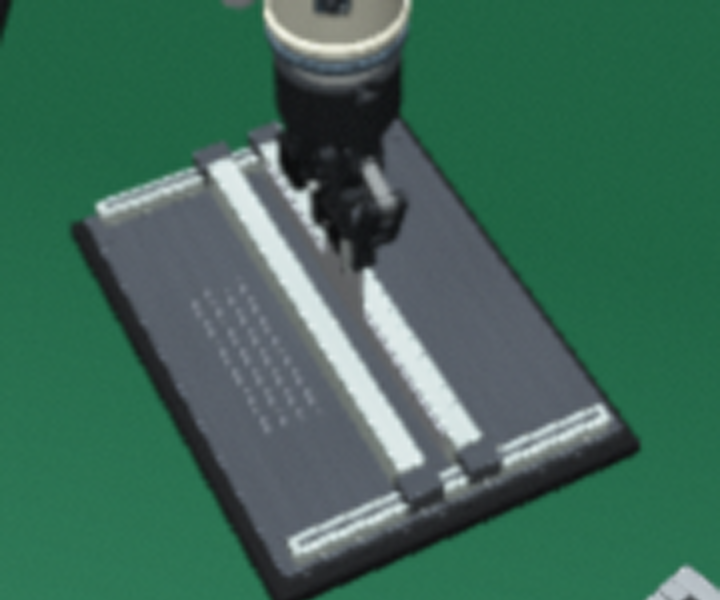

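View pics/et.png

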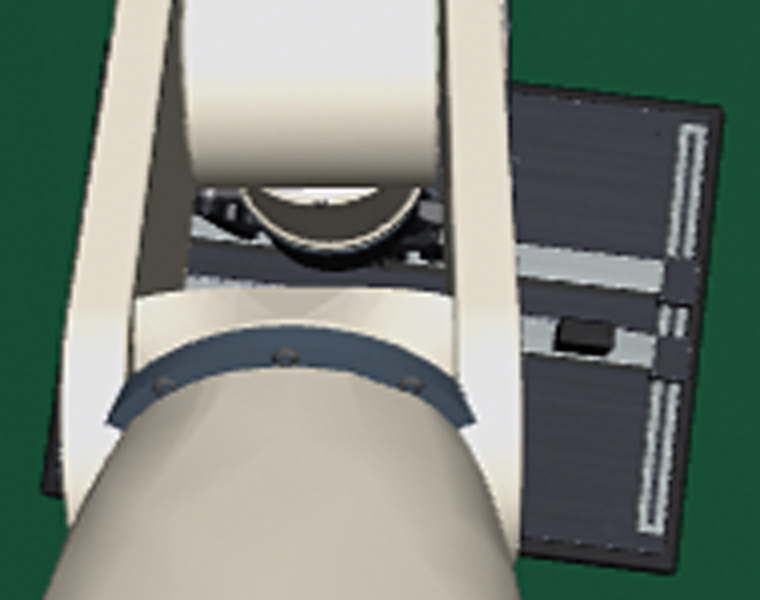

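```bash
cat > ov.py <<'E'
import sys
from h import *
import contextlib,io
with contextlib.redirect_stdout(io.StringIO()):
    from fit import T
def blade(path,out,p,z0,box,sc,bottom=True,dx=0):
    s=cv2.imread(path); x0,y0,x1,y1=box
    a=cv2.resize(s[y0:y1,x0:x1],None,fx=sc,fy=sc,interpolation=cv2.INTER_CUBIC); b=a.copy()
    def pl(pp,X,col):
        P=((proj("scene",T(pp,X))-[x0,y0]+.5)*sc-.5).astype(int); cv2.polylines(b,[P.reshape(-1,1,2)],True,col,1)
    for z in (z0,z0+.045): pl(p,[(.0025,.025,z),(.0025,-.025,z),(-.0025,-.025,z),(-.0025,.025,z)],(0,0,255))
    for z in (z0+.045,z0+.075): pl(p,[(.007,.02,z),(.007,-.02,z),(-.007,-.02,z),(-.007,.02,z)],(255,0,255))
    H=[.5546,-.0262,-.141]
    for xx in (0,.018): pl(H,[(xx,-.15,.055),(xx,.15,.055)],(0,255,255))
    cv2.imwrite(out,np.hstack([a,b]))
E
python3 - <<'E'
from ov import *
blade("pics/e_s.png","pics/e2.png",[.5505,-.0054,-.141],.082,(285,215,335,265),8)
E
```

```text
(no output)
```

View pics/e2.png

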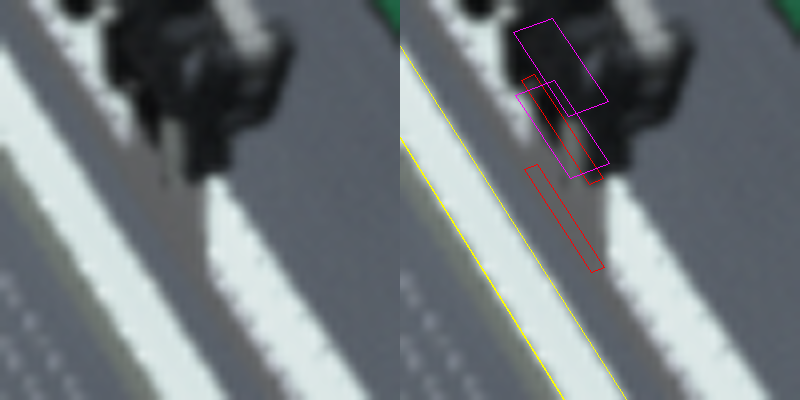

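Call:
step_arm(
  commands=[
    [[0,0,0],[0,0,-0.1],0.2],
    [[0,0,0],[0,0,-0.2],0.2],
    [[0,0,0],[0,0,-0.25],0.2],
    [[0,0,0],[0,0,-0.3],0.2],
    [[0,0,0],[0,0,-0.35],0.2],
  ],
)

```text
clock: 7.05
eef_pos: [0.5505, -0.0055, 0.1044]
tool_rot: [-3.141, 0.0, 1.43]
wrist_force: [0.7, -0.4, -0.8]
grip_width: 0.463
```

Call:
step_arm(
  commands=[
    [[0,0,0],[0,0,-0.03],0.2],
    [[0,0,0],[0,0,-0.06],0.2],
    [[0,0,0],[0,0,-0.08],0.2],
    [[0,0,0],[0,0,-0.08],0.2],
  ],
)

```text
clock: 7.45
eef_pos: [0.5504, -0.0057, 0.0953]
tool_rot: [-3.141, 0.0, 1.429]
wrist_force: [-0.6, -0.3, -1.3]
grip_width: 0.463
```

Small steps until the bed is felt.

Call:
step_arm(
  commands=[
    [[0,0,0],[0,0,-0.012],0.2],
    [[0,0,0],[0,0,-0.025],0.2],
    [[0,0,0],[0,0,-0.025],0.2],
  ],
)

```text
clock: 7.75
eef_pos: [0.5505, -0.0057, 0.0924]
tool_rot: [-3.142, 0.0, 1.43]
wrist_force: [-0.5, 0.2, -1.6]
grip_width: 0.459
```

Call:
step_arm(
  commands=[
    [[0,0,0],[0,0,-0.008],0.2],
    [[0,0,0],[0,0,-0.008],0.2],
  ],
)

```text
clock: 7.95
eef_pos: [0.5505, -0.0057, 0.0915]
tool_rot: [-3.142, 0.0, 1.429]
wrist_force: [0.4, 0.3, -0.8]
grip_width: 0.462
```

Call:
step_arm(
  commands=[
    [[0,0,0],[0,0,-0.008],0.2],
    [[0,0,0],[0,0,-0.008],0.2],
  ],
)

```text
clock: 8.15
eef_pos: [0.5508, -0.0057, 0.091]
tool_rot: [3.141, -0.0, 1.429]
wrist_force: [-1.0, 0.2, 3.8]
grip_width: 0.46
```

Call:
step_arm(
  commands=[
    [[0,0,0],[0,0,0],0.2],
    [[0,0,0],[0,0,0],0.2],
    [[0,0,0],[0,0,0],0.55],
    [[0,0,0],[0,0,0],0.7],
    [[0,0,0],[0,0,0],0.8],
  ],
)

```text
clock: 8.65
eef_pos: [0.5504, -0.0057, 0.0904]
tool_rot: [-3.141, 0.0, 1.429]
wrist_force: [-0.1, -0.1, 0.3]
grip_width: 0.8
```

```bash
python3 - <<'E'
from ov import *
cv2.imwrite("pics/f_s.png",capture("scene")[...,::-1])
blade("pics/f_s.png","pics/f2.png",[.5505,-.0054,-.141],.025,(275,210,345,280),6)
o=get_obs();print(o["clock"],o["eef_pos"],o["wrist_force"],o["grip_width"])
E
```

```text
8.7 [ 0.55044017 -0.00567897  0.09038782] [0.4241986  0.56895046 0.33863339] 0.7991309756140199
```

View pics/f2.png

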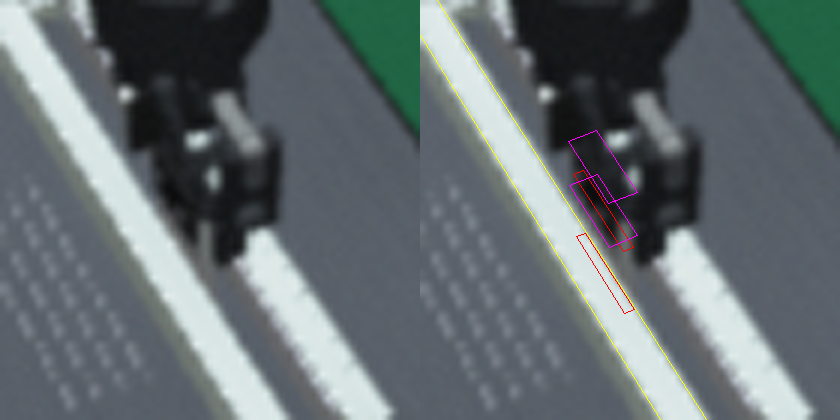

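Call:
step_arm(
  commands=[
    [[0,0,0],[0,0,0.05],0.8],
    [[0,0,0],[0,0,0.15],0.8],
    [[0,0,0],[0,0,0.4],0.8],
    [[0,0,0],[0,0,0.6],0.8],
    [[0,0,0],[0,0,0.6],0.8],
  ],
)

```text
clock: 9.2
eef_pos: [0.553, -0.0057, 0.1668]
tool_rot: [3.135, -0.001, 1.43]
wrist_force: [0.5, -0.2, 0.0]
grip_width: 0.797
```

Call:
step_arm(
  commands=[
    [[0,0,0],[-0.2,-0.3,0],0],
    [[0,0,0],[-0.4,-0.6,0],0],
    [[0,0,0],[-0.6,-0.9,0],0],
    [[0,0,0],[-0.672,-0.997,0],0],
    [[0,0,0],[-0.672,-0.997,0],0],
  ],
)

```text
clock: 9.7
eef_pos: [0.4688, -0.1265, 0.1627]
tool_rot: [-3.141, 0.0, 1.427]
wrist_force: [-0.2, 0.5, 1.2]
grip_width: 0.001
```

```bash
python3 - <<'E'
from ov import *
cv2.imwrite("pics/g_s.png",capture("scene")[...,::-1])
blade("pics/g_s.png","pics/g2.png",[.5505,-.0054,-.141],.025,(245,190,345,290),4)
o=get_obs();print(o["clock"],o["eef_pos"],o["wrist_force"],o["grip_width"])
E
```

```text
9.75 [ 0.46987194 -0.12572618  0.16281606] [0.75427168 0.21958795 1.29919807] 7.389588158310999e-05
```

View pics/g2.png

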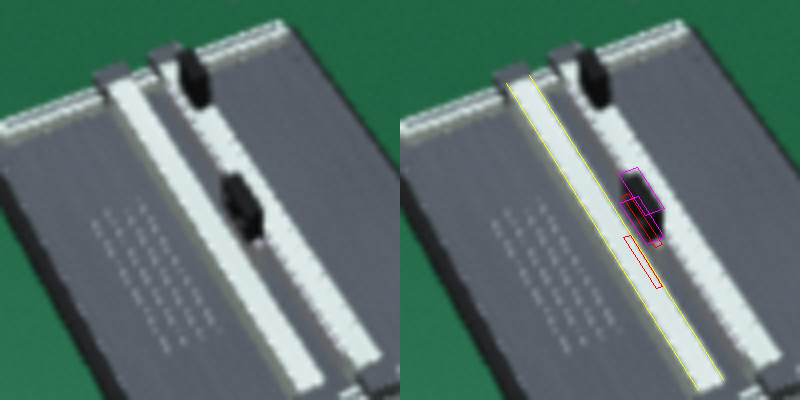

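Call:
step_arm(
  commands=[
    [[0,0,0],[0,0,-0.2],0],
    [[0,0,0],[0,0,-0.45],0],
    [[0,0,0],[0,0,-0.6],0],
    [[0,0,0],[0,0,-0.645],0],
    [[0,0,0],[0,0,-0.645],0],
  ],
)

```text
clock: 10.25
eef_pos: [0.4702, -0.1245, 0.0847]
tool_rot: [-3.14, -0.0, 1.43]
wrist_force: [0.5, -0.2, 0.2]
grip_width: 0.003
```

```bash
python3 - <<'E'
from ov import *
s=capture("scene")[...,::-1];t=capture("top")[...,::-1]
cv2.imwrite("pics/h.png",np.hstack([cv2.resize(s[150:270,220:330],None,fx=4,fy=4,interpolation=2),cv2.resize(t[170:290,330:420],None,fx=4,fy=4,interpolation=2)]))
o=get_obs();print(o["clock"],o["eef_pos"],o["wrist_force"],o["grip_width"])
E
```

```text
10.35 [ 0.47087639 -0.12500302  0.08583435] [ 0.06148176 -0.45943161 -0.03128084] 0.003693954925988961
```

View pics/h.png

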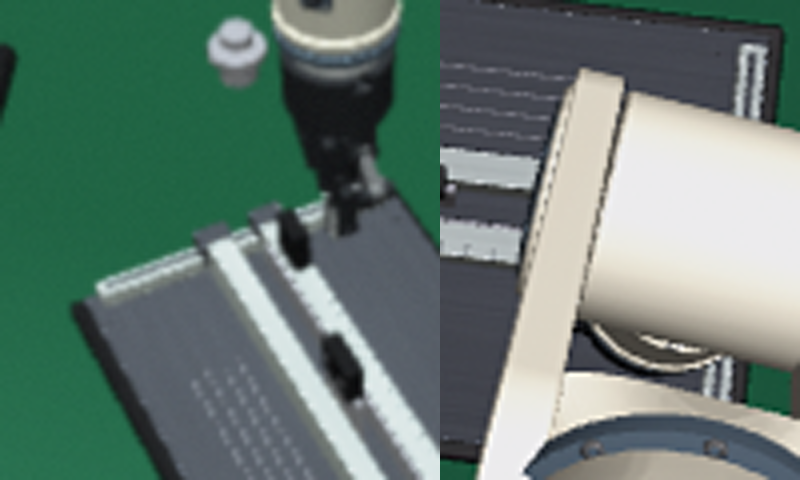

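Call:
step_arm(
  commands=[
    [[0,0,0],[0.05,-0.007,0],0],
    [[0,0,0],[0.09,-0.0128,0],0],
    [[0,0,0],[0.115,-0.0163,0],0],
    [[0,0,0],[0.124,-0.0176,0],0],
    [[0,0,0],[0.124,-0.0176,0],0],
  ],
)

```text
clock: 10.85
eef_pos: [0.485, -0.1275, 0.0853]
tool_rot: [3.141, 0.0, 1.429]
wrist_force: [0.2, 0.7, 0.4]
grip_width: -0.001
```

Call:
step_arm(
  commands=[
    [[0,0,0],[0.00825,-0.00117,0],0],
    [[0,0,0],[0.0165,-0.00234,0],0],
  ],
)

```text
clock: 11.05
eef_pos: [0.4866, -0.1277, 0.0851]
tool_rot: [-3.141, -0.0, 1.429]
wrist_force: [0.3, -0.4, -0.8]
grip_width: -0.001
```

Call:
step_arm(
  commands=[
    [[0,0,0],[0.00825,-0.00117,0],0],
  ],
)

```text
clock: 11.15
eef_pos: [0.4877, -0.1278, 0.0851]
tool_rot: [-3.141, -0.0, 1.429]
wrist_force: [-0.4, 0.1, -0.2]
grip_width: 0.001
```

Call:
step_arm(
  commands=[
    [[0,0,0],[0.00825,-0.00117,0],0],
  ],
)

```text
clock: 11.25
eef_pos: [0.4888, -0.128, 0.0851]
tool_rot: [-3.141, -0.0, 1.429]
wrist_force: [0.0, 0.1, 0.1]
grip_width: -0.0
```

Call:
step_arm(
  commands=[
    [[0,0,0],[0.00825,-0.00117,0],0],
  ],
)

```text
clock: 11.35
eef_pos: [0.4893, -0.1281, 0.0851]
tool_rot: [-3.14, -0.0, 1.43]
wrist_force: [-3.8, -0.2, 3.2]
grip_width: 0.001
```

Call:
step_arm(
  commands=[
    [[0,0,0],[0.00825,-0.00117,0],0],
    [[0,0,0],[0.0165,-0.00234,0],0],
  ],
)

```text
clock: 11.55
eef_pos: [0.4894, -0.128, 0.0847]
tool_rot: [-3.137, -0.0, 1.43]
wrist_force: [-10.5, 1.3, 6.0]
grip_width: -0.004
```

Call:
step_arm(
  commands=[
    [[0,0,0],[0.00825,-0.00117,0],0],
    [[0,0,0],[0.0165,-0.00234,0],0],
  ],
)

```text
clock: 11.75
eef_pos: [0.4908, -0.1281, 0.0846]
tool_rot: [-3.136, -0.0, 1.43]
wrist_force: [-10.7, 0.8, 6.5]
grip_width: 0.003
```

Call:
step_arm(
  commands=[
    [[0,0,0],[0.00825,-0.00117,0],0],
    [[0,0,0],[0.0165,-0.00234,0],0],
  ],
)

```text
clock: 11.95
eef_pos: [0.4928, -0.1284, 0.0846]
tool_rot: [-3.136, -0.0, 1.43]
wrist_force: [-9.7, 1.1, 6.9]
grip_width: 0.0
```

Call:
step_arm(
  commands=[
    [[0,0,0],[0.00825,-0.00117,0],0],
    [[0,0,0],[0.0165,-0.00234,0],0],
    [[0,0,0],[0.0248,-0.0035,0],0],
  ],
)

```text
clock: 12.25
eef_pos: [0.4958, -0.1289, 0.0846]
tool_rot: [-3.136, -0.0, 1.43]
wrist_force: [-9.2, 0.3, 6.9]
grip_width: 0.006
```

Call:
step_arm(
  commands=[
    [[0,0,0],[0.00825,-0.00117,0],0],
    [[0,0,0],[0.0165,-0.00234,0],0],
  ],
)

```text
clock: 12.45
eef_pos: [0.4978, -0.1291, 0.0846]
tool_rot: [-3.136, -0.0, 1.43]
wrist_force: [-10.1, 1.3, 6.9]
grip_width: 0.003
```

Call:
step_arm(
  commands=[
    [[0,0,0],[0.005,-0.0007,0],0],
    [[0,0,0],[0.0083,-0.00117,0],0],
  ],
)

```text
clock: 12.65
eef_pos: [0.4988, -0.1293, 0.0846]
tool_rot: [-3.136, -0.0, 1.43]
wrist_force: [-10.0, 0.8, 6.4]
grip_width: -0.001
```

Call:
step_arm(
  commands=[
    [[0,0,0],[0.0025,-0.00035,0],0],
    [[0,0,0],[0.005,-0.0007,0],0],
  ],
)

```text
clock: 12.85
eef_pos: [0.4994, -0.1294, 0.0846]
tool_rot: [-3.136, -0.0, 1.43]
wrist_force: [-9.5, 0.3, 7.2]
grip_width: 0.0
```

Call:
step_arm(
  commands=[
    [[0,0,0],[0.0025,-0.00035,0],0],
    [[0,0,0],[0.005,-0.0007,0],0],
  ],
)

```text
clock: 13.05
eef_pos: [0.4999, -0.1294, 0.0846]
tool_rot: [-3.136, -0.0, 1.43]
wrist_force: [-9.9, 0.9, 5.7]
grip_width: 0.005
```

Call:
step_arm(
  commands=[
    [[0,0,0],[0.0025,-0.00035,0],0],
    [[0,0,0],[0.005,-0.0007,0],0],
  ],
)

```text
clock: 13.25
eef_pos: [0.5005, -0.1295, 0.0846]
tool_rot: [-3.136, -0.0, 1.43]
wrist_force: [-11.2, 0.3, 7.7]
grip_width: -0.001
```

Call:
step_arm(
  commands=[
    [[0,0,0],[0.0025,-0.00035,0],0],
  ],
)

```text
clock: 13.35
eef_pos: [0.5007, -0.1295, 0.0846]
tool_rot: [-3.135, -0.0, 1.43]
wrist_force: [-11.9, 0.0, 7.6]
grip_width: -0.001
```

Call:
step_arm(
  commands=[
    [[0,0,0],[0.0025,-0.00035,0],0],
  ],
)

```text
clock: 13.45
eef_pos: [0.501, -0.1296, 0.0846]
tool_rot: [-3.135, -0.0, 1.43]
wrist_force: [-11.6, 0.4, 7.7]
grip_width: -0.005
```

Call:
step_arm(
  commands=[
    [[0,0,0],[0.0025,-0.00035,0],0],
  ],
)

```text
clock: 13.55
eef_pos: [0.5013, -0.1296, 0.0846]
tool_rot: [-3.135, -0.0, 1.43]
wrist_force: [-10.3, 1.0, 7.4]
grip_width: 0.0
```

Call:
step_arm(
  commands=[
    [[0,0,0],[0.0025,-0.00035,0],0],
  ],
)

```text
clock: 13.65
eef_pos: [0.5016, -0.1297, 0.0846]
tool_rot: [-3.135, -0.0, 1.43]
wrist_force: [-9.3, 0.2, 7.6]
grip_width: -0.003
```

Call:
step_arm(
  commands=[
    [[0,0,0],[0.0025,-0.00035,0],0],
  ],
)

```text
clock: 13.75
eef_pos: [0.5019, -0.1297, 0.0846]
tool_rot: [-3.135, -0.0, 1.43]
wrist_force: [-10.8, 0.6, 7.2]
grip_width: 0.001
```

Call:
step_arm(
  commands=[
    [[0,0,0],[0.0025,-0.00035,0],0],
  ],
)

```text
clock: 13.85
eef_pos: [0.5022, -0.1298, 0.0846]
tool_rot: [-3.135, -0.0, 1.43]
wrist_force: [-10.7, 1.0, 8.1]
grip_width: -0.001
```

Call:
step_arm(
  commands=[
    [[0,0,0],[0.0025,-0.00035,0],0],
  ],
)

```text
clock: 13.95
eef_pos: [0.5025, -0.1298, 0.0846]
tool_rot: [-3.135, -0.0, 1.43]
wrist_force: [-10.8, 1.4, 7.2]
grip_width: 0.0
```

Call:
step_arm(
  commands=[
    [[0,0,0],[0.0025,-0.00035,0],0],
  ],
)

```text
clock: 14.05
eef_pos: [0.5028, -0.1298, 0.0846]
tool_rot: [-3.135, -0.0, 1.43]
wrist_force: [-10.8, 0.9, 7.4]
grip_width: -0.006
```

Call:
step_arm(
  commands=[
    [[0,0,0],[0.0025,-0.00035,0],0],
  ],
)

```text
clock: 14.15
eef_pos: [0.5031, -0.1299, 0.0846]
tool_rot: [-3.135, -0.0, 1.43]
wrist_force: [-10.5, 0.1, 7.6]
grip_width: 0.003
```

Call:
step_arm(
  commands=[
    [[0,0,0],[0.0025,-0.00035,0],0],
  ],
)

```text
clock: 14.25
eef_pos: [0.5034, -0.1299, 0.0846]
tool_rot: [-3.135, -0.0, 1.43]
wrist_force: [-11.9, -0.7, 6.5]
grip_width: 0.004
```

Call:
step_arm(
  commands=[
    [[0,0,0],[0.0025,-0.00035,0],0],
  ],
)

```text
clock: 14.35
eef_pos: [0.5037, -0.13, 0.0846]
tool_rot: [-3.135, -0.0, 1.43]
wrist_force: [-9.3, 0.4, 7.4]
grip_width: -0.0
```

Call:
step_arm(
  commands=[
    [[0,0,0],[0.0025,-0.00035,0],0],
  ],
)

```text
clock: 14.45
eef_pos: [0.504, -0.13, 0.0846]
tool_rot: [-3.135, -0.0, 1.43]
wrist_force: [-10.6, 0.2, 7.1]
grip_width: 0.001
```

Call:
step_arm(
  commands=[
    [[0,0,0],[0.0025,-0.00035,0],0],
  ],
)

```text
clock: 14.55
eef_pos: [0.5043, -0.13, 0.0846]
tool_rot: [-3.135, -0.0, 1.43]
wrist_force: [-11.1, 0.6, 8.3]
grip_width: -0.003
```

Call:
step_arm(
  commands=[
    [[0,0,0],[0.0025,-0.00035,0],0],
  ],
)

```text
clock: 14.65
eef_pos: [0.5046, -0.1301, 0.0846]
tool_rot: [-3.135, -0.0, 1.43]
wrist_force: [-10.6, 0.9, 6.6]
grip_width: -0.0
```

```bash
python3 - <<'E'
from ov import *
cv2.imwrite("pics/i_s.png",capture("scene")[...,::-1])
blade("pics/i_s.png","pics/i2.png",[.5505+.004,-.0054-.0006,-.141],.025,(265,200,345,280),5)
o=get_obs();print(o["clock"],o["eef_pos"],o["wrist_force"],o["grip_width"])
E
```

```text
14.7 [ 0.50467664 -0.13010573  0.08460571] [-10.56045207   1.13740581   7.08251441] 0.0010503051214923666
```

View pics/i2.png

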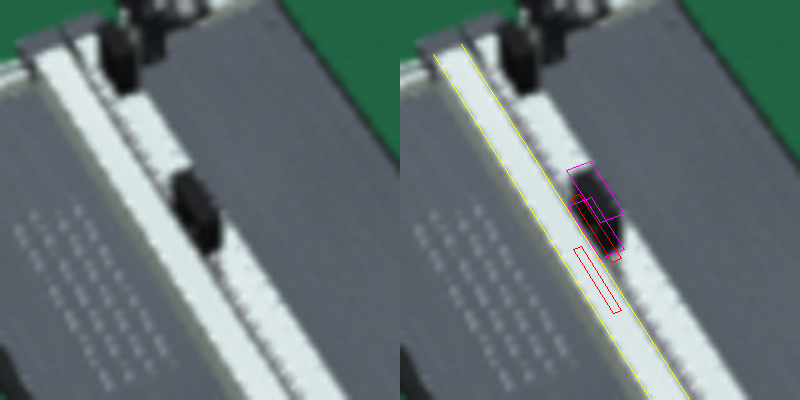

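Call:
step_arm(
  commands=[
    [[0,0,0],[0.0025,-0.00035,0],0],
  ],
)

```text
clock: 14.8
eef_pos: [0.5049, -0.1301, 0.0846]
tool_rot: [-3.135, -0.0, 1.43]
wrist_force: [-9.8, 0.2, 6.7]
grip_width: -0.003
```

Call:
step_arm(
  commands=[
    [[0,0,0],[0.0025,-0.00035,0],0],
  ],
)

```text
clock: 14.9
eef_pos: [0.5051, -0.1302, 0.0846]
tool_rot: [-3.135, -0.0, 1.43]
wrist_force: [-12.1, 1.0, 7.6]
grip_width: 0.002
```

Call:
step_arm(
  commands=[
    [[0,0,0],[0.0025,-0.00035,0],0],
  ],
)

```text
clock: 15.0
eef_pos: [0.5051, -0.1302, 0.0846]
tool_rot: [-3.135, -0.0, 1.43]
wrist_force: [-13.0, 1.5, 10.1]
grip_width: 0.0
```

Call:
step_arm(
  commands=[
    [[0,0,0],[0.0015,-0.0002,0],0],
  ],
)

```text
clock: 15.1
eef_pos: [0.5052, -0.1302, 0.0845]
tool_rot: [-3.134, -0.0, 1.43]
wrist_force: [-12.6, 0.6, 9.1]
grip_width: 0.003
```

Call:
step_arm(
  commands=[
    [[0,0,0],[0.0015,-0.0002,0],0],
  ],
)

```text
clock: 15.2
eef_pos: [0.5053, -0.1302, 0.0845]
tool_rot: [-3.134, -0.0, 1.43]
wrist_force: [-13.0, 1.5, 9.7]
grip_width: -0.002
```

Call:
step_arm(
  commands=[
    [[0,0,0],[0.0015,-0.0002,0],0],
  ],
)

```text
clock: 15.3
eef_pos: [0.5053, -0.1302, 0.0845]
tool_rot: [-3.134, -0.0, 1.43]
wrist_force: [-13.2, 1.3, 8.6]
grip_width: 0.003
```

Call:
step_arm(
  commands=[
    [[0,0,0],[0.0015,-0.0002,0],0],
  ],
)

```text
clock: 15.4
eef_pos: [0.5054, -0.1302, 0.0844]
tool_rot: [-3.134, -0.0, 1.43]
wrist_force: [-13.1, 1.7, 8.5]
grip_width: 0.0
```

Call:
step_arm(
  commands=[
    [[0,0,0],[0.0015,-0.0002,0],0],
  ],
)

```text
clock: 15.5
eef_pos: [0.5055, -0.1302, 0.0844]
tool_rot: [-3.133, -0.0, 1.43]
wrist_force: [-14.5, 1.5, 10.6]
grip_width: 0.001
```

Call:
step_arm(
  commands=[
    [[0,0,0],[0,0,0],0],
  ],
)

```text
clock: 15.6
eef_pos: [0.5055, -0.1302, 0.0844]
tool_rot: [-3.133, -0.0, 1.43]
wrist_force: [-14.2, 0.5, 9.4]
grip_width: -0.0
```

Call:
step_arm(
  commands=[
    [[0,0,0],[0.0015,-0.0002,0],0],
  ],
)

```text
clock: 15.7
eef_pos: [0.5055, -0.1302, 0.0844]
tool_rot: [-3.133, -0.0, 1.43]
wrist_force: [-15.6, 1.4, 10.2]
grip_width: 0.002
```

Call:
step_arm(
  commands=[
    [[0,0,0],[0.0015,-0.0002,0],0],
  ],
)

```text
clock: 15.8
eef_pos: [0.5056, -0.1302, 0.0845]
tool_rot: [-3.133, -0.0, 1.43]
wrist_force: [-15.1, 0.2, 10.3]
grip_width: 0.001
```

Call:
step_arm(
  commands=[
    [[0,0,0],[0,0,0],0],
    [[0,0,0],[0,0,0],0],
  ],
)

```text
clock: 16.0
eef_pos: [0.5056, -0.1302, 0.0845]
tool_rot: [-3.133, -0.0, 1.43]
wrist_force: [-15.8, 0.8, 10.5]
grip_width: -0.001
```

Call:
step_arm(
  commands=[
    [[0,0,0],[-0.02,0.0028,0],0],
    [[0,0,0],[-0.05,0.007,0],0],
    [[0,0,0],[-0.12,0.017,0],0],
    [[0,0,0],[-0.25,0.035,0],0],
    [[0,0,0],[-0.25,0.035,0],0],
  ],
)

```text
clock: 16.5
eef_pos: [0.4778, -0.1263, 0.085]
tool_rot: [-3.14, -0.0, 1.429]
wrist_force: [-0.2, -0.3, 0.2]
grip_width: -0.002
```

Call:
step_arm(
  commands=[
    [[0,0,0],[0,0,0.2],0.3],
    [[0,0,0],[0,0,0.45],0.6],
    [[0,0,0],[0,0,0.65],0.85],
    [[0,0,0],[0,0,0.65],0.85],
  ],
)

```text
clock: 16.9
eef_pos: [0.4825, -0.1274, 0.1665]
tool_rot: [3.135, 0.001, 1.429]
wrist_force: [-0.0, -0.0, -0.5]
grip_width: 0.678
```

```bash
python3 - <<'E'
from ov import *
cv2.imwrite("pics/j_s.png",capture("scene")[...,::-1])
blade("pics/j_s.png","pics/j2.png",[.5546-.00247+.0028-.0000,-.0262+.00035+.0198,-.141],.025,(265,200,345,280),5)
o=get_obs();print(o["clock"],o["eef_pos"],o["wrist_force"],o["grip_width"])
E
```

```text
16.95 [ 0.48149946 -0.12714338  0.16481942] [ 0.1937486   0.21784729 -0.22253621] 0.7623596671347217
```

View pics/j2.png

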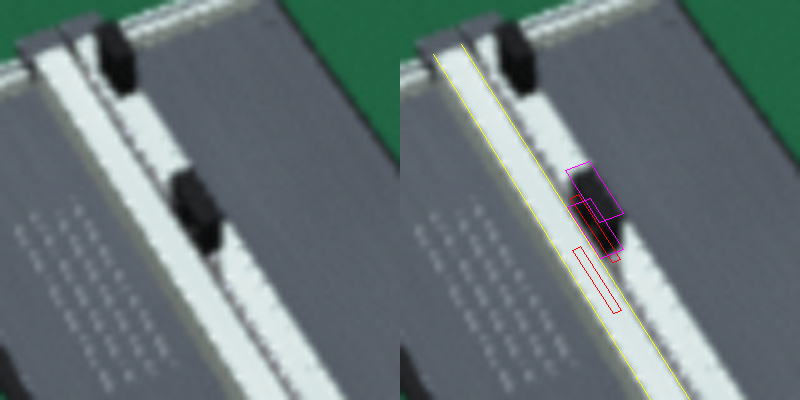

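Call:
step_arm(
  commands=[
    [[0,0,0],[0.2,0.3,0],0.85],
    [[0,0,0],[0.4,0.6,0],0.85],
    [[0,0,0],[0.55,0.9,0],0.85],
    [[0,0,0],[0.622,1,0],0.85],
    [[0,0,0],[0.622,1,0],0.85],
  ],
)

```text
clock: 17.45
eef_pos: [0.5551, -0.0052, 0.1622]
tool_rot: [-3.141, -0.0, 1.432]
wrist_force: [-1.0, 0.0, -0.3]
grip_width: 0.851
```

Call:
step_arm(
  commands=[
    [[0,0,0],[0,0,-0.2],0.85],
    [[0,0,0],[0,0,-0.4],0.85],
    [[0,0,0],[0,0,-0.55],0.85],
    [[0,0,0],[0,0,-0.6],0.85],
    [[0,0,0],[0,0,-0.6],0.85],
  ],
)

```text
clock: 17.95
eef_pos: [0.5533, -0.0076, 0.0902]
tool_rot: [-3.139, 0.0, 1.429]
wrist_force: [-0.5, -0.2, -0.2]
grip_width: 0.847
```

```bash
python3 - <<'E'
from ov import *
cv2.imwrite("pics/k_s.png",capture("scene")[...,::-1])
blade("pics/k_s.png","pics/k2.png",[.5549,-.0060,-.141],.025,(265,200,345,280),5)
o=get_obs();print(o["clock"],o["eef_pos"],o["wrist_force"],o["grip_width"])
E
```

```text
18.0 [ 0.55409815 -0.00743237  0.09107886] [0.15916423 0.73186891 0.77481498] 0.8500685106607913
```

View pics/k2.png

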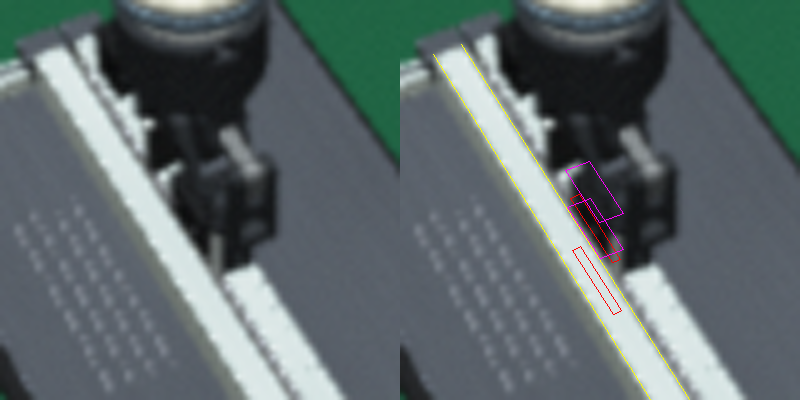

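Call:
step_arm(
  commands=[
    [[0,0,0],[0,0,0],0.6],
    [[0,0,0],[0,0,0],0.5],
    [[0,0,0],[0,0,0],0.35],
    [[0,0,0],[0,0,0],0.2],
    [[0,0,0],[0,0,0],0.2],
  ],
)

```text
clock: 18.5
eef_pos: [0.555, -0.0068, 0.0921]
tool_rot: [3.14, -0.0, 1.43]
wrist_force: [-1.7, -0.3, 6.6]
grip_width: 0.469
```

Call:
step_arm(
  commands=[
    [[0,0,0],[0,0,0],0.2],
    [[0,0,0],[0,0,0],0.2],
    [[0,0,0],[0,0,0],0.2],
  ],
)

```text
clock: 18.8
eef_pos: [0.555, -0.0068, 0.0921]
tool_rot: [3.14, -0.0, 1.43]
wrist_force: [-2.1, -0.5, 6.5]
grip_width: 0.459
```

Call:
step_arm(
  commands=[
    [[0,0,0],[0,0,0.008],0.2],
    [[0,0,0],[0,0,0.016],0.2],
    [[0,0,0],[0,0,0.024],0.2],
  ],
)

```text
clock: 19.1
eef_pos: [0.5548, -0.0068, 0.0941]
tool_rot: [3.141, -0.0, 1.429]
wrist_force: [3.3, -1.6, -4.9]
grip_width: 0.463
```

Call:
step_arm(
  commands=[
    [[0,0,0],[0,0,0.008],0.2],
    [[0,0,0],[0,0,0.016],0.2],
    [[0,0,0],[0,0,0.024],0.2],
  ],
)

```text
clock: 19.4
eef_pos: [0.5548, -0.0068, 0.097]
tool_rot: [3.141, -0.0, 1.429]
wrist_force: [4.1, 0.2, -4.4]
grip_width: 0.463
```

Call:
step_arm(
  commands=[
    [[0,0,0],[0,0,0.008],0.2],
    [[0,0,0],[0,0,0.016],0.2],
    [[0,0,0],[0,0,0.024],0.2],
  ],
)

```text
clock: 19.7
eef_pos: [0.5547, -0.0068, 0.1]
tool_rot: [3.141, -0.0, 1.429]
wrist_force: [5.0, -0.7, -3.8]
grip_width: 0.462
```

Call:
step_arm(
  commands=[
    [[0,0,0],[0,0,0.008],0.2],
    [[0,0,0],[0,0,0.016],0.2],
    [[0,0,0],[0,0,0.024],0.2],
  ],
)

```text
clock: 20.0
eef_pos: [0.5546, -0.0068, 0.1028]
tool_rot: [3.141, -0.0, 1.429]
wrist_force: [4.8, -0.1, -4.2]
grip_width: 0.461
```

Call:
step_arm(
  commands=[
    [[0,0,0],[0.0015,0,0.008],0.2],
    [[0,0,0],[0.0025,0,0.016],0.2],
    [[0,0,0],[0.0025,0,0.024],0.2],
  ],
)

```text
clock: 20.3
eef_pos: [0.5547, -0.0068, 0.1056]
tool_rot: [-3.141, 0.0, 1.429]
wrist_force: [3.7, -0.1, -4.4]
grip_width: 0.456
```

Call:
step_arm(
  commands=[
    [[0,0,0],[0,0,0.008],0.2],
    [[0,0,0],[0,0,0.012],0.2],
    [[0,0,0],[0,0,0.012],0.2],
    [[0,0,0],[0,0,0.012],0.2],
  ],
)

```text
clock: 20.7
eef_pos: [0.5547, -0.0067, 0.1071]
tool_rot: [-3.142, 0.0, 1.429]
wrist_force: [2.9, -0.6, -2.0]
grip_width: 0.465
```

```bash
python3 - <<'E'
from ov import *
cv2.imwrite("pics/l_s.png",capture("scene")[...,::-1])
blade("pics/l_s.png","pics/l2.png",[.5549,-.0060,-.141],.040,(265,200,345,280),5)
o=get_obs();print(o["clock"],o["eef_pos"],o["wrist_force"],o["grip_width"])
E
```

```text
20.75 [ 0.55476041 -0.00675723  0.10710332] [ 3.69732407 -0.30595868 -2.01941495] 0.46243383279712735
```

View pics/l2.png

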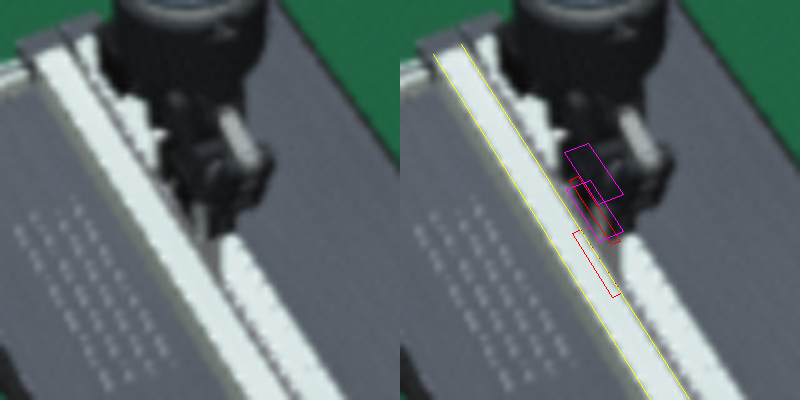

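Call:
step_arm(
  commands=[
    [[0,0,0],[0,0,0.016],0.2],
    [[0,0,0],[0,0,0.032],0.2],
    [[0,0,0],[0,0,0.048],0.2],
    [[0,0,0],[0,0,0.064],0.2],
    [[0,0,0],[0,0,0.08],0.2],
  ],
)

```text
clock: 21.25
eef_pos: [0.5547, -0.0067, 0.1167]
tool_rot: [-3.141, 0.0, 1.43]
wrist_force: [3.3, -0.4, -4.4]
grip_width: 0.461
```

Call:
step_arm(
  commands=[
    [[0,0,0],[0,0,0.016],0.2],
    [[0,0,0],[0,0,0.032],0.2],
    [[0,0,0],[0,0,0.048],0.2],
    [[0,0,0],[0,0,0.064],0.2],
    [[0,0,0],[0,0,0.08],0.2],
  ],
)

```text
clock: 21.75
eef_pos: [0.5544, -0.0067, 0.1263]
tool_rot: [-3.141, 0.0, 1.429]
wrist_force: [0.2, -0.1, -1.0]
grip_width: 0.461
```

Call:
step_arm(
  commands=[
    [[0,0,0],[0,0,0.05],0.2],
    [[0,0,0],[0,0,0.1],0.2],
    [[0,0,0],[0,0,0.2],0.2],
    [[0,0,0],[0,0,0.36],0.2],
    [[0,0,0],[0,0,0.36],0.2],
  ],
)

```text
clock: 22.25
eef_pos: [0.5565, -0.0068, 0.1723]
tool_rot: [3.137, -0.001, 1.429]
wrist_force: [0.7, -0.3, -0.5]
grip_width: 0.463
```

Call:
step_arm(
  commands=[
    [[0,0,0.04],[-0.05,0.2,0],0.2],
    [[0,0,0.08],[-0.1,0.5,0],0.2],
    [[0,0,0.13],[-0.15,0.8,0],0.2],
    [[0,0,0.188],[-0.2,1,0],0.2],
    [[0,0,0.188],[-0.2,1,0],0.2],
  ],
)

```text
clock: 22.75
eef_pos: [0.5299, 0.1157, 0.1692]
tool_rot: [-3.141, -0.001, 1.73]
wrist_force: [0.2, 0.5, -1.6]
grip_width: 0.46
```

Call:
step_arm(
  commands=[
    [[0,0,0],[-0.05,0.3,0],0.2],
    [[0,0,0],[-0.1,0.6,0],0.2],
    [[0,0,0],[-0.15,0.9,0],0.2],
    [[0,0,0],[-0.2,1,0],0.2],
    [[0,0,0],[-0.2,1,0],0.2],
  ],
)

```text
clock: 23.25
eef_pos: [0.5061, 0.2341, 0.1691]
tool_rot: [-3.141, 0.0, 1.726]
wrist_force: [-0.3, 0.6, -2.2]
grip_width: 0.46
```

Call:
step_arm(
  commands=[
    [[0,0,0],[-0.05,0.3,-0.1],0.2],
    [[0,0,0],[-0.105,0.6,-0.2],0.2],
    [[0,0,0],[-0.105,0.69,-0.35],0.2],
    [[0,0,0],[-0.105,0.69,-0.35],0.2],
    [[0,0,0],[-0.105,0.69,-0.35],0.2],
  ],
)

```text
clock: 23.75
eef_pos: [0.4942, 0.3146, 0.1271]
tool_rot: [-3.14, 0.001, 1.724]
wrist_force: [0.1, -0.3, -0.3]
grip_width: 0.46
```

```bash
python3 - <<'E'
from ov import *
cv2.imwrite("pics/m_s.png",capture("scene")[...,::-1]); t=capture("top")[...,::-1]; cv2.imwrite("pics/m_t.png",t)
blade("pics/m_s.png","pics/m2.png",[.4942,.3165,.153],.062,(365,280,435,350),5)
cv2.imwrite("pics/mt.png",cv2.resize(t[150:300,150:420],None,fx=2.8,fy=2.8,interpolation=2))
o=get_obs();print(o["clock"],o["eef_pos"],o["tool_rot"],o["wrist_force"],o["grip_width"])
E
```

```text
23.85 [0.49479869 0.31477797 0.1280525 ] [3.14111985e+00 1.62139588e-04 1.72344229e+00] [ 0.05547703  0.13404357 -1.19941239] 0.4601268168186673
```

View pics/m2.png

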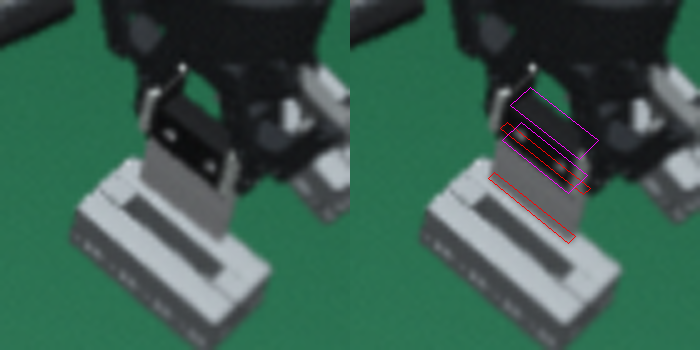

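View pics/mt.png

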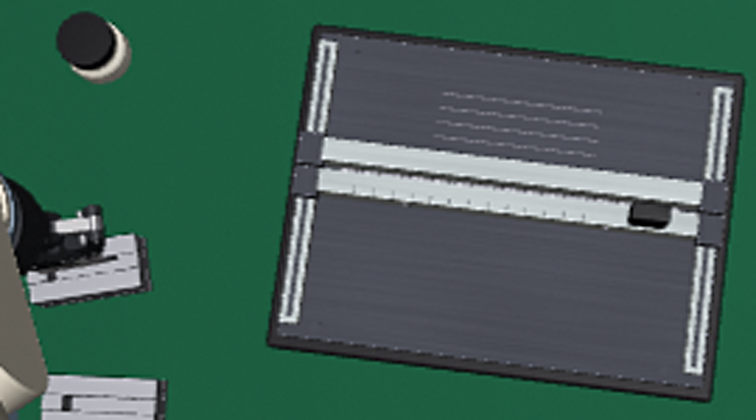

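Call:
step_arm(
  commands=[
    [[0,0,0],[0.008,0.011,-0.05],0.2],
    [[0,0,0],[0.008,0.011,-0.12],0.2],
    [[0,0,0],[0.008,0.011,-0.19],0.2],
    [[0,0,0],[0.008,0.011,-0.25],0.2],
    [[0,0,0],[0.008,0.011,-0.25],0.2],
  ],
)

```text
clock: 24.35
eef_pos: [0.4943, 0.3168, 0.0959]
tool_rot: [-3.139, 0.001, 1.725]
wrist_force: [-0.0, 0.2, -1.2]
grip_width: 0.46
```

Call:
step_arm(
  commands=[
    [[0,0,0],[0,0,-0.03],0.2],
    [[0,0,0],[0,0,-0.06],0.2],
    [[0,0,0],[0,0,-0.06],0.2],
  ],
)

```text
clock: 24.65
eef_pos: [0.4949, 0.3173, 0.0898]
tool_rot: [-3.141, 0.0, 1.725]
wrist_force: [-0.5, -1.0, -0.9]
grip_width: 0.462
```

Call:
step_arm(
  commands=[
    [[0,0,0],[0,0,-0.03],0.2],
    [[0,0,0],[0,0,-0.06],0.2],
    [[0,0,0],[0,0,-0.06],0.2],
  ],
)

```text
clock: 24.95
eef_pos: [0.4948, 0.3172, 0.0825]
tool_rot: [-3.141, 0.0, 1.725]
wrist_force: [-0.2, 0.4, -2.2]
grip_width: 0.463
```

Inside the slot with no side force. I'll lower it to the floor.

Call:
step_arm(
  commands=[
    [[0,0,0],[0,0,-0.015],0.2],
    [[0,0,0],[0,0,-0.03],0.2],
    [[0,0,0],[0,0,-0.03],0.2],
  ],
)

```text
clock: 25.25
eef_pos: [0.495, 0.3173, 0.0792]
tool_rot: [-3.141, 0.0, 1.725]
wrist_force: [-0.5, 0.8, -1.5]
grip_width: 0.463
```

Call:
step_arm(
  commands=[
    [[0,0,0],[0,0,-0.008],0.2],
    [[0,0,0],[0,0,-0.016],0.2],
  ],
)

```text
clock: 25.45
eef_pos: [0.4952, 0.3174, 0.0775]
tool_rot: [3.141, -0.0, 1.725]
wrist_force: [-0.1, 0.0, -1.2]
grip_width: 0.466
```

Call:
step_arm(
  commands=[
    [[0,0,0],[0,0,-0.008],0.2],
    [[0,0,0],[0,0,-0.008],0.2],
  ],
)

```text
clock: 25.65
eef_pos: [0.4953, 0.3175, 0.0771]
tool_rot: [3.141, -0.0, 1.725]
wrist_force: [-1.2, -0.9, 5.4]
grip_width: 0.456
```

Floor contact at the expected height (~0.077). Releasing and backing off upward.

Call:
step_arm(
  commands=[
    [[0,0,0],[0,0,0],0.55],
    [[0,0,0],[0,0,0],0.7],
    [[0,0,0],[0,0,0],0.85],
    [[0,0,0],[0,0,0],0.9],
    [[0,0,0],[0,0,0],0.9],
  ],
)

```text
clock: 26.15
eef_pos: [0.4951, 0.3174, 0.0765]
tool_rot: [-3.142, 0.0, 1.725]
wrist_force: [0.1, 0.1, -0.7]
grip_width: 0.902
```

Call:
step_arm(
  commands=[
    [[0,0,0],[0,0,0.05],0.9],
    [[0,0,0],[0,0,0.2],0.9],
    [[0,0,0],[0,0,0.5],0.9],
    [[0,0,0],[0,0,0.9],0.9],
    [[0,0,0],[0,0,1],0.9],
  ],
)

```text
clock: 26.65
eef_pos: [0.4973, 0.3187, 0.2019]
tool_rot: [3.135, -0.003, 1.725]
wrist_force: [1.3, 0.5, -0.2]
grip_width: 0.901
```

Call:
step_arm(
  commands=[
    [[0,0,0],[-0.3,0.3,0],0.9],
    [[0,0,0],[-0.6,0.6,0],0.9],
    [[0,0,0],[-0.9,0.9,0],0.9],
    [[0,0,0],[-0.9,0.9,0],0.9],
  ],
)

```text
clock: 27.05
eef_pos: [0.3835, 0.4285, 0.1966]
tool_rot: [-3.141, -0.001, 1.728]
wrist_force: [0.1, -0.1, 0.7]
grip_width: 0.903
```

```bash
python3 - <<'E'
from ov import *
s=capture("scene")[...,::-1]; t=capture("top")[...,::-1]; cv2.imwrite("pics/n_s.png",s);cv2.imwrite("pics/n_t.png",t)
blade("pics/n_s.png","pics/n2.png",[.494,.3165,.153],.010,(365,280,435,350),5)
a=cv2.imread("pics/top0.png").astype(int)
cv2.imwrite("pics/nt.png",cv2.resize(t[130:320,130:530],None,fx=2,fy=2,interpolation=2))
for n in ("nozzle","jar","driver","feeler","rail_face"):
    print(n,[(round(d["conf"],2),[round(float(v),1) for v in d["centre"]]) for d in pinpoint("top",n)][:2])
o=get_obs();print(o["clock"],o["eef_pos"],o["wrist_force"],o["grip_width"])
E
```

```text
nozzle [(0.59, [485.3, 282.2])]
jar [(0.97, [185.2, 173.1])]
driver [(0.73, [505.1, 193.5])]
feeler [(0.72, [182.6, 246.1])]
rail_face [(0.67, [383.4, 220.8])]
27.4 [0.38804626 0.42444365 0.1964515 ] [ 0.03481002  0.35253713 -0.44683493] 0.9010342897809756
```

View pics/n2.png

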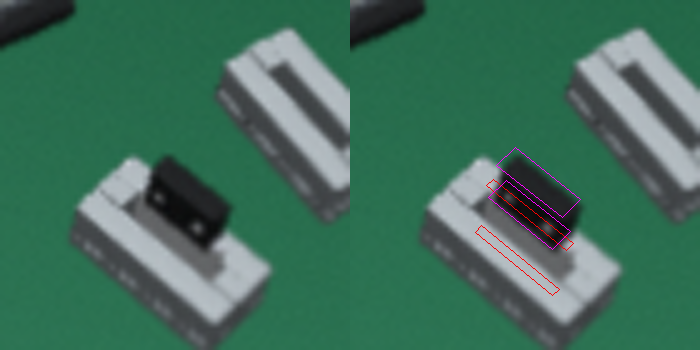

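View pics/nt.png

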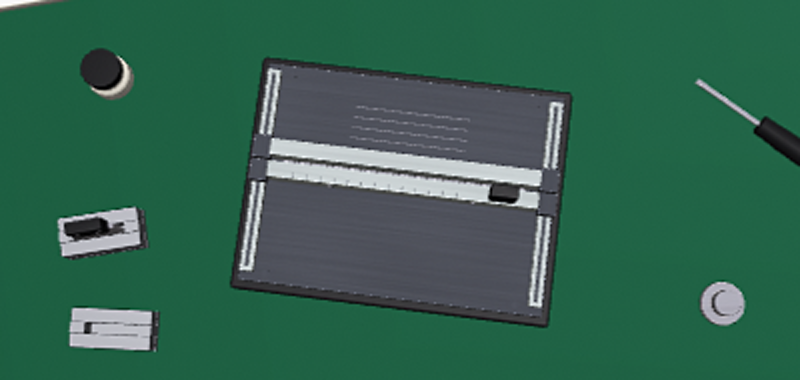

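Call:
step_arm(
  commands=[
    [[0,0,0],[0,0,0],0.9],
    [[0,0,0],[0,0,0],0.9],
    [[0,0,0],[0,0,0],0.9],
  ],
)

```text
clock: 27.7
eef_pos: [0.3874, 0.4251, 0.1965]
tool_rot: [3.142, -0.0, 1.724]
wrist_force: [-0.1, 0.2, -0.2]
grip_width: 0.901
```

```bash
python3 -c "
from plant import *
print(sign_off()); print(get_obs()['clock'])"
```

```text
the job is handed in; nothing more can be done
None
the job is handed in; nothing more can be done
```

I finished the job and handed it in at about 27.7 s of the 72 s allowed. No verdict was reported.

**What I did**
- I took the feeler from the farthest stand, stood its blade in the gap, and let go.
- I pushed the rail up by its thumb block in steps of 0.2–0.3 mm. The push rose from about 10.5 N while sliding freely to about 15.5 N, which is a nip of about 5 N.
- I drew the feeler up slowly. The drag was steady at about 3 N beyond its weight, so I didn't need to close the rail further.
- I put the feeler back in its stand.

**Last checks**
- **Feeler:** it met the slot floor at the expected height, and the pictures show it upright and seated about as it was at the start.
- **Rail:** its inner face is about 7 mm from the fixed rail. I worked this out from how far the arm pushed it, and the gap in the last picture looks closed the same way. I didn't measure the gap to the millimetre.
- **Bystanders:** the nozzle, jar and driver are within about 3 pixels (roughly 6 mm) of where they started, which is within the detector's scatter.
- **Robot:** clear of everything, with forces near zero.

**What went less cleanly**
- My first grasp was a few millimetres too low and seems to have caught the blade's shoulders, so I gripped it again higher up.
- While drawing the feeler up, the wrist felt 3–5 N sideways, so the arm carried part of the nip that the fixed rail should have taken.

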